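# Change the citrus press over from oranges to limes

## Robot

A 6-joint arm with a two-finger parallel gripper is mounted at the origin on a cart in front of the work surface, level with it; the furniture and walls round the work are solid. World frame = base frame: x ahead of the robot, y to its left, z up, the work surface at z = 0. Lengths are in m, angles in rad, forces in N, time in s.
With the tool pointing down it reaches from about 0.275 to 0.825 m from the base axis. Payload 4.9 kg.
Tool frame: the origin (TCP) lies on the centre line of the jaws, within the pads' length; the fingertips stand 19 mm ahead of it and the grasp point (between the pads) is the TCP; z points along the fingers, y is the line along which they close (so a half turn about z gives the same grasp; the last joint's range is limited). The gripper opens to 85 mm and grips with 20 to 120 N. Pads are 22 mm wide; open, the fingers measure 114 mm over their backs; the gripper's body (76 mm by 85 mm) begins 54 mm behind the grasp point. The pads swing forward as they close: fully open they stand 13 mm farther back than shut.
Start: joints at [-1.266, 0.326, -0.193, 1.052, 0, 1.437], TCP at [0.234, -0.498, 0.222] pointing down, gripper open.
Joint ranges: [-2.65, 2.65], [-0.97, 1.79], [-1.3, 1.35], [-1.93, 2.1], [-1.47, 1.37], [-3.14, 3.14]. Speed limits (rad/s): [2.57, 2.57, 3.14, 3.14, 3.14, 3.14].

## Interface

Orientations are given as a unit quaternion [w, x, y, z].
In Python, from workcell import readout, eyes, close_job gives the robot as it stands.
- The arm moves only by the tool carry_out, never from a script. Its argument "increments" is a list that holds one entry, the list of rows, each a list of 7 numbers: the opening, from 0 (shut) to 1 (fully open), then the shift along the tool's x, y, z in m, then the turn, a rotation vector about the tool's x, y, z in rad. A call has 1 to 12 rows; each row shifts and turns the commanded pose from where the row before left it, along the tool's axes as they then stand; what a row does not reach is not made up. A row lasts 1/12 s, in which the tool goes at most 41.7 mm and 7.16 degrees, less where a joint would pass 70% of its speed; a pose out of reach is approached as far as the arm can. A call is refused whole if a number of a shift passes 0.0417 or a number of a turn 0.125, either way. A call with a gripper value outside its range is refused whole. The fingers move at their own pace and stop on an object; "newtons" is the grip in N (left out, the last holds). Time passes only in rows, so rows that do not move let the fingers close. It gives the time, the measured TCP pose, the force, the opening and the grip force at its end, in the units of the state.
- readout.get_obs(): the state, without advancing time (a new reading comes with each control period).
- eyes.capture(name): name is "scene" or "top" or "wrist"; returns (picture, depth): 384x512x3 uint8, red, green, blue; 384x512 float32, m along the optical axis (not along the pixel's ray), 0 where there is no reading.
- eyes.camera_info(name): a dict with "fx", "fy", "cx", "cy" (pixels), "position" and "orientation" of the camera in the world; the wrist camera has in their place "T_tool_cam" (4x4, takes a point from camera to tool coordinates, whose origin is the TCP and whose axes are the flange's). Camera axes: x right, y down, z forward; pixel columns grow to the right and rows downward; lengths in m; the calibration is good to about 2 mm. The wrist camera is an equidistant fisheye: a pixel r from the principal point sees the ray r / f radians off the axis. A picture is of the moment at which its call begins: read the wrist's pose just before it. camera_info takes no time and is no camera call.
- close_job(): hands the job in; it is judged then, once.
The state is a dict: "t": time; "qpos": joint angles; "joint_vel": joint speeds; "joint_torque": joint torques, N m; "tool_pos": TCP position; "orientation": TCP orientation; "contact_force": force on the tool from outside, world axes, zero at the start; "wrist_torque": the same for the moment, N m; "gripper_width": finger opening in m; "grasp_force": force on a finger pad.
Only numpy, scipy, OpenCV 4.12 (cv2) and the standard library are available. Lean on these libraries where they do the work, as an engineer would, in place of code of your own. Each camera call takes 0.05 s, during which the arm holds its last target. There are 200 camera calls.

## Task

Change the citrus press over from oranges to limes: take it apart down to its bowl, standing the big orange cone upright in the middle of the blue saucer and laying the steel strainer flat in the round steel rinse pan, right way up. Then seat the green fine strainer flat in the press's bowl and put the small green cone over it, turned so that it slides fully home on the drive shaft. Do not knock over or shove aside the poured espresso.

Things in the scene. Friction and masses are not known exactly. Their poses are not given: they have to be found in the camera images.
- press: Citrus press, fixed: white waisted motor base, steel bowl 153 mm across, its rim 97 mm high. Origin: underside centre, on the axis of bowl and shaft; z up. The pouring spout (open steel channel, 59 to 79 mm high, ending 106 mm from the axis) points along the press's -x.
- orange_cone: Big orange plastic reamer cone with a white crest, 58 mm wide, 70 mm high, 80 g; at first on the press's shaft, over the steel strainer. Origin: underside centre, z up. Lowest 26 mm: plain upright cylinder (grip here); above: ribbed dome. Below: slot 26 mm deep, 20 mm (its x) by 13 mm. The white crest rib runs over the top along its x.
- green_cone: Small green plastic reamer cone with a white crest, 42 mm wide, 63 mm high, 60 g, upright on the counter. Origin: underside centre, z up. Lowest 26 mm: plain upright cylinder (grip here). Below: slot 26 mm deep, 20 mm (its x) by 13 mm; goes over the tang only with the white crest rib (along its x; x and -x are alike) in line with the spout.
- steel_strainer: Coarse steel strainer, 20 radial slots, 127 mm across, 130 g; at first in the press's bowl under the orange cone. Flat dish: floor 3 mm thick, rim wall 14 mm high, 3 mm thick; in the centre an upright round collar, 38 mm outside, 28 mm bore right through, top 22 mm above the underside (grip it from above). Origin: underside centre, z up.
- green_strainer: Fine light-green plastic strainer with many small holes, 127 mm in diameter, 100 g, lying on the counter. Same shape as the steel one: floor 3 mm, rim 14 mm high, central collar 38 mm outside, 28 mm bore, top 22 mm above the underside. Origin: underside centre, z up.
- saucer: Blue ceramic saucer, fixed, 128 mm in diameter, 12 mm high; flat inner floor 86 mm across, 4 mm above the counter. Origin: underside centre.
- rinse_pan: Round shallow stainless-steel rinse pan, fixed, 160 mm in diameter, 18 mm high; empty, flat inner floor 138 mm across, 3 mm above the counter, wall flaring to 150 mm. Origin: underside centre.
- espresso: Small cream espresso cup with dark coffee in it, loose, 63 mm wide, 89 mm over the handle, 51 mm high. Origin: underside centre of its outline. To be left alone (a like cup without coffee does not matter).
- seat (a point): Point on the press's axis at the height (80 mm) of the ledge in its bowl, on which a strainer's underside lies. The wall round the ledge is 135 mm across inside and flares to 145 mm at the rim, 17 mm higher.
- shoulder (a point): Point on the press's axis, 104 mm high, where a cone's underside rests: the shoulder of the drive shaft (21 mm round below it, does not turn). Above it stands a flat-sided tang, 18 mm long (along the spout line, the press's x) by 11 mm wide, 24 mm high, its last 8 mm tapered to 12 x 5 mm.

How it is judged:
At the end, for the whole second after the job is handed in: Orange cone upright on the saucer's floor, 18 mm from centre at most; steel strainer flat, right way up on the pan's floor, 15 mm; green strainer flat on the press's ledge, 3 mm in height, 7 mm sideways; green cone upright, home on the shoulder to 4 mm in height and sideways; all at rest (horizontal distance between orange_cone and saucer below 0.018 m and z of orange_cone in the frame of saucer below 0.008 m and angle between orange_cone's own z axis and vertical below 0.12 rad and horizontal distance between steel_strainer and rinse_pan below 0.015 m and z of steel_strainer in the frame of rinse_pan below 0.007 m and angle between steel_strainer's own z axis and vertical below 0.08 rad and horizontal distance between green_strainer and press below 0.007 m and z of green_strainer in the frame of press between 0.077 and 0.083 m and angle between green_strainer's own z axis and vertical below 0.06 rad and horizontal distance between green_cone and press below 0.004 m and z of green_cone in the frame of press between 0.1 and 0.108 m and angle between green_cone's own z axis and vertical below 0.1 rad and linear speed of each of orange_cone, steel_strainer, green_strainer, green_cone below 0.02 m/s); the robot touches nothing.
It fails at once if the poured espresso is tipped or shoved more than 30 mm (angle between espresso's own z axis and vertical above 0.5 rad or distance of espresso from where it was at the start of the episode above 0.03 m).
It also fails if it takes over 120 s, if anything falls off the work surface, if the arm or the gripper's body presses on something with over 40 N, if the wrist force passes 120 N, or if a joint passes its speed limit or range.

## Working session

There is one attempt and no reset: what is moved stays moved. The work goes in short steps, Python scripts to look and compute and a tool call to move; the robot and the scene stay as the last step left them, time stands still between calls to the robot, and variables do not carry over. Pictures are saved under pics/ and viewed, at most 14 in all, crops included, and the job is handed in when it is done.

Besides the shell and the picture viewer there is one more tool, called after "Call:" by a JSON object that holds its "method" and its "body", one argument or row to a line. carry_out: Moves the arm, as the interface text tells. Its arguments: {"type":"object","properties":{"increments":{"type":"array","items":{"type":"array","items":{"type":"array","items":{"type":"number"}}}},"newtons":{"type":"number"}},"required":["increments"]}

```bash
mkdir -p pics; ls
cat > h.py <<'E'
import numpy as np, cv2
from scipy.spatial.transform import Rotation as R
from workcell import readout, eyes, close_job
def rot(q): return R.from_quat([q[1],q[2],q[3],q[0]]).as_matrix()
def cloud(name,d):
    i=eyes.camera_info(name); v,u=np.mgrid[0:384,0:512]
    p=np.stack([(u-i['cx'])/i['fx']*d,(v-i['cy'])/i['fy']*d,d],-1)
    return p@rot(i['orientation']).T+np.array(i['position'])
def ray(name,u,v,z):
    i=eyes.camera_info(name); d=rot(i['orientation'])@np.array([(u-i['cx'])/i['fx'],(v-i['cy'])/i['fy'],1]); o=np.array(i['position'])
    return o+d*(z-o[2])/d[2]
def save(n,im,s=1.5): cv2.imwrite('pics/'+n,cv2.resize(im[:,:,::-1],None,fx=s,fy=s,interpolation=cv2.INTER_CUBIC))
E
python3 - <<'E'
from h import *
o=readout.get_obs(); print(o)
for n in ['top','scene']:
    im,d=eyes.capture(n); np.savez(n+'.npz',im=im,d=d); save(n+'1.png',im); print(eyes.camera_info(n))
print(eyes.camera_info('wrist'))
E
```

```text
pics
{'t': 0.0, 'qpos': array([-1.26620302e+00,  3.26930423e-01, -1.93593912e-01,  1.05198350e+00,
        7.68753257e-06,  1.43658688e+00]), 'joint_vel': array([-0.00017447,  0.00035038, -0.00052401, -0.00038335,  0.00142934,
        0.00033276]), 'joint_torque': array([-1.24850216e-03, -4.43404698e+01,  2.62437129e+01,  1.55735045e-02,
       -2.04888884e-04, -6.95582685e-06]), 'tool_pos': array([ 0.23349854, -0.49731699,  0.22100536]), 'orientation': array([-8.52976844e-04,  9.76027556e-01,  2.17645304e-01, -6.89852974e-05]), 'contact_force': array([-0.17202385, -0.4526828 ,  0.20705045]), 'wrist_torque': array([-0.01837532,  0.00426051,  0.0106248 ]), 'grasp_force': 0.0, 'gripper_width': 0.08517586695687943}
{'fx': 367.0361209070193, 'fy': 367.0361209070193, 'cx': 250.3004190743465, 'cy': 193.4649258334769, 'position': array([ 0.25668165, -0.01788852,  1.26501783]), 'orientation': array([-0.0798038 ,  0.74578436, -0.65779937,  0.06882615])}
{'fx': 348.46948617195, 'fy': 348.46948617195, 'cx': 256.9225073411852, 'cy': 186.76139492367165, 'position': array([-0.23205535,  0.36009891,  0.48290854]), 'orientation': array([ 0.2739608 , -0.46671466,  0.71309228, -0.44567063])}
{'fx': 297.3186396354542, 'fy': 297.3186396354542, 'cx': 252.44861849675976, 'cy': 187.73696944236468, 'T_tool_cam': array([[ 1.07626243e-03, -9.49161213e-01, -3.14788555e-01,
         8.02466057e-02],
       [ 9.99999083e-01,  7.62664250e-04,  1.11938669e-03,
        -2.74715882e-04],
       [-8.22400447e-04, -3.14789471e-01,  9.49161163e-01,
        -1.51783593e-01],
       [ 0.00000000e+00,  0.00000000e+00,  0.00000000e+00,
         1.00000000e+00]])}
```

View pics/top1.png

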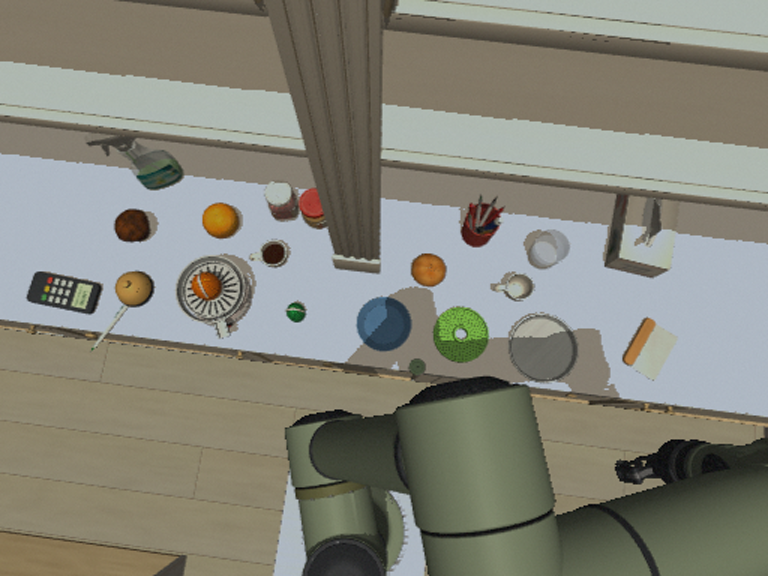

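View pics/scene1.png

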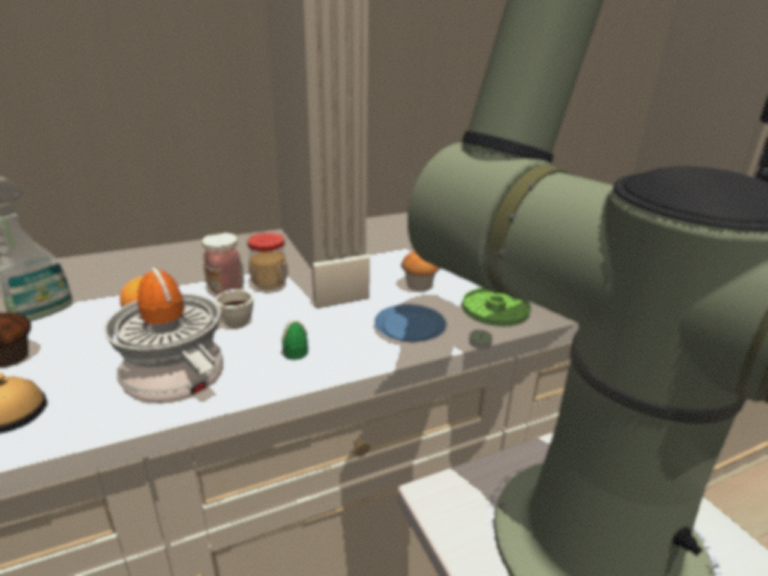

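The top view (768x576) shows the press at (212,290) with its spout toward (225,330) and the poured espresso at (273,253). The green cone is at (296,312), the saucer at (384,323), the green strainer at (460,334) and the pan at (543,347). A column stands behind at (356,265). The scene view agrees.

```bash
cat > m.py <<'E'
from h import *
from scipy.optimize import least_squares
def circ(p):
    f=lambda x:np.hypot(p[:,0]-x[0],p[:,1]-x[1])-x[2]
    return least_squares(f,[*p.mean(0)[:2],.06],loss='soft_l1',f_scale=.002).x.round(4)
z=np.load('top.npz'); im,d=z['im'],z['d']; P=cloud('top',d)
hsv=cv2.cvtColor(im,cv2.COLOR_RGB2HSV)
def reg(x0,x1,y0,y1): 
    m=np.zeros(d.shape,bool); m[int(y0/1.5):int(y1/1.5),int(x0/1.5):int(x1/1.5)]=1; return m
def edge(mask,h):
    c=max(cv2.findContours(mask.astype(np.uint8),0,1)[0],key=cv2.contourArea)
    return np.array([ray('top',u,v,h) for u,v in c[:,0]])
H,S,V=hsv[...,0],hsv[...,1],hsv[...,2]
cnt=P[reg(240,330,320,350)&(d>0)]; print('counter z',np.median(cnt[:,2]))
print('saucer',circ(edge(reg(345,425,280,365)&(H>95)&(H<120)&(S>90),.012)))
print('gstr',circ(edge(reg(425,495,295,370)&(H>35)&(H<65)&(S>100),.014)))
print('gcone',circ(edge(reg(275,320,290,330)&(H>50)&(H<90)&(S>90),.02)))
m=reg(500,590,300,395)&(P[...,2]>.010)&(P[...,2]<.03); print('pan',m.sum(),circ(edge(cv2.morphologyEx(m.astype(np.uint8),3,np.ones((5,5))),.018)))
m=reg(165,260,240,325)&(P[...,2]>.085)&(P[...,2]<.105); print('press rim',circ(edge(cv2.morphologyEx(m.astype(np.uint8),3,np.ones((5,5))),.097)))
m=reg(165,260,240,325)&(P[...,2]>.12); q=P[m]; print('cone',m.sum(),q[:,:2].mean(0),q[:,2].max())
w=reg(165,260,240,325)&(P[...,2]>.12)&(S<90)
m=reg(205,250,310,345)&(P[...,2]>.05)&(P[...,2]<.085);q=P[m];print('spout',m.sum(),q[:,:2].mean(0))
print('coffee',ray('top',273/1.5,253/1.5,.04))
print('emptycup',ray('top',518/1.5,287/1.5,.05))
print('column',ray('top',332/1.5,270/1.5,0.15),ray('top',380/1.5,272/1.5,0.15))
cs=im[150:245,100:225]; save('crop1.png',cs,6)
E
python3 m.py
```

```text
counter z 2.365446429353213e-05
saucer [ 0.4487 -0.0078  0.0593]
gstr [ 0.4456 -0.1857  0.0609]
gcone [0.4405 0.1944 0.0144]
pan 298 [ 0.4378 -0.3744  0.0776]
press rim [0.4646 0.3741 0.0744]
cone 295 [0.44875304 0.34429634] 1.2650178287472005
spout 180 [0.39742704 0.34783506]
coffee [0.5745272  0.26362047 0.04      ]
emptycup [ 0.56216054 -0.30099942  0.05      ]
column [0.52495828 0.11001279 0.15      ] [0.53317285 0.01003613 0.15      ]
```

View pics/crop1.png

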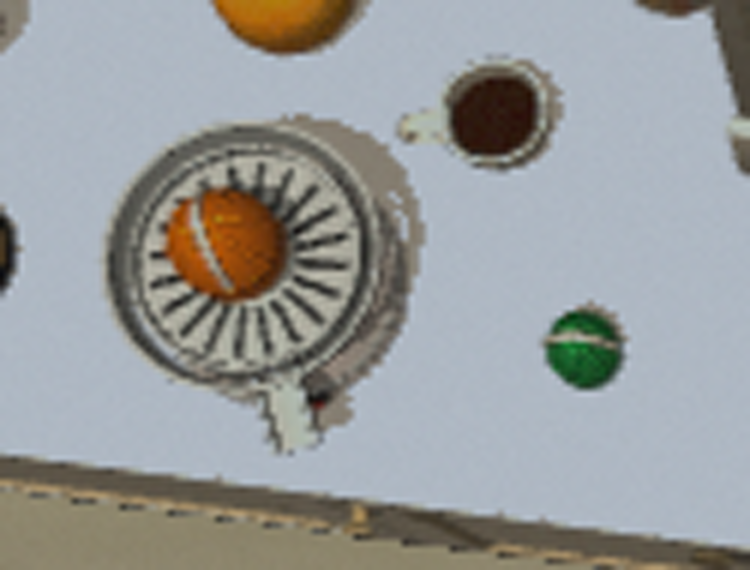

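The crop shows the orange cone's crest running (190,205)-(230,290), roughly in line with the spout at (295,420), and the green cone's crest nearly horizontal at (548..615,340). I'll turn the tool to yaw 90° so that tool x = world y and tool y = world x, and measure with the wrist camera on the way to the press.

Call:
{"method": "carry_out", "body": {
  "increments": [
    [[1,0,0,-0.012,0,0,-0.1134],[1,0,0,-0.012,0,0,-0.1134],[1,0,0,-0.012,0,0,-0.1134],[1,0,0,-0.012,0,0,-0.1134],[1,0,0,-0.012,0,0,-0.1134],[1,0,0,-0.012,0,0,-0.1134],[1,0,0,-0.012,0,0,-0.1134],[1,0,0,-0.012,0,0,-0.1134],[1,0,0,-0.012,0,0,-0.1134],[1,0,0,-0.012,0,0,-0.1134],[1,0,0.01,0,0,0,0],[1,0,0.01,0,0,0,0]]
  ]
}}

```text
t: 1.1
tool_pos: [0.2543, -0.4982, 0.3419]
orientation: [0.0, 0.708, 0.706, -0.0]
contact_force: [-0.3, -0.2, -0.9]
gripper_width: 0.0856
grasp_force: 0.0
```

Call:
{"method": "carry_out", "body": {
  "increments": [
    [[1,0.025,0.016,0,0,0,0],[1,0.025,0.016,0,0,0,0],[1,0.025,0.016,0,0,0,0],[1,0.025,0.016,0,0,0,0],[1,0.025,0.016,0,0,0,0],[1,0.025,0.016,0,0,0,0],[1,0.025,0.016,0,0,0,0],[1,0.025,0.016,0,0,0,0],[1,0.025,0.016,0,0,0,0],[1,0.025,0.016,0,0,0,0],[1,0,0,0,0,0,0],[1,0,0,0,0,0,0]]
  ]
}}

```text
t: 2.1
tool_pos: [0.414, -0.2457, 0.3407]
orientation: [-0.001, 0.706, 0.708, -0.0]
contact_force: [0.7, -0.7, -0.1]
gripper_width: 0.0855
grasp_force: 0.0
```

```bash
cat >> h.py <<'E'
TC=np.array(eyes.camera_info('wrist')['T_tool_cam']); WI=eyes.camera_info('wrist')
def wcap(tag):
    o=readout.get_obs(); im,d=eyes.capture('wrist'); T=np.eye(4); T[:3,:3]=rot(o['orientation']); T[:3,3]=o['tool_pos']; T=T@TC
    np.savez(tag+'.npz',im=im,d=d,T=T); return im,d,T
def wrays(T):
    v,u=np.mgrid[0:384,0:512]; x=(u-WI['cx'])/WI['fx']; y=(v-WI['cy'])/WI['fy']; r=np.hypot(x,y)+1e-9
    D=np.stack([np.sin(r)*x/r,np.sin(r)*y/r,np.cos(r)],-1); return D@T[:3,:3].T, D[...,2]
def wplane(T,z): D,_=wrays(T); return T[:3,3]+D*((z-T[2,3])/D[...,2])[...,None]
def wcloud(T,d): D,c=wrays(T); return T[:3,3]+D*(d/c)[...,None]
def yaw(o):
    M=rot(o['orientation']); return np.degrees(np.arctan2(M[1,0],M[0,0])),M[:,2]
def st():
    o=readout.get_obs(); print('t',round(o['t'],2),'p',o['tool_pos'].round(4),'yaw',yaw(o)[0].round(2),yaw(o)[1].round(3),'F',o['contact_force'].round(1),'w',round(o['gripper_width'],4),round(o['grasp_force'],1),'q6',o['qpos'].round(2))
E
python3 - <<'E'
from h import *
st(); im,d,T=wcap('w1'); save('w1.png',im)
E
```

```text
t 2.1 p [ 0.414  -0.2457  0.3407] yaw 90.22 [-0.001  0.001 -1.   ] F [ 0.7 -0.7 -0.1] w 0.0855 0.0 q6 [-0.69  0.14 -0.13  1.3  -0.    0.88]
```

View pics/w1.png

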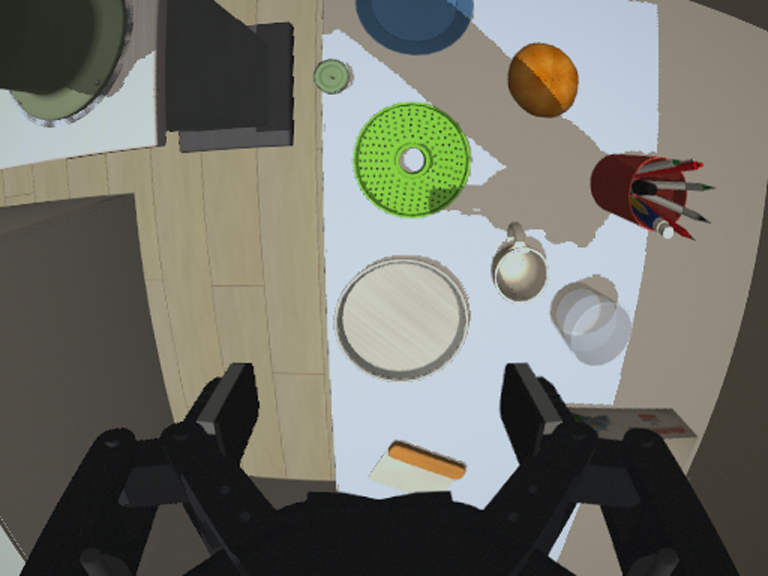

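The wrist picture (768x576) shows the green strainer at (412,160), the pan at (402,318), the empty cup at (520,272), and the edge of the saucer at the top at (415,20). I'll measure the pan and strainer, then go on over the saucer and on to the press.

```bash
cat >> h.py <<'E'
from scipy.optimize import least_squares
def circ(p,f=.0015):
    g=lambda x:np.hypot(p[:,0]-x[0],p[:,1]-x[1])-x[2]
    return least_squares(g,[*np.median(p,0)[:2],.05],loss='soft_l1',f_scale=f).x.round(4)
def wcirc(mask,T,z):
    c=max(cv2.findContours(cv2.morphologyEx(mask.astype(np.uint8),3,np.ones((5,5))),0,1)[0],key=cv2.contourArea)[:,0]
    return circ(wplane(T,z)[c[:,1],c[:,0]])
E
python3 - <<'E'
from h import *
z=np.load('w1.npz'); im,d,T=z['im'],z['d'],z['T']; H,S,V=np.moveaxis(cv2.cvtColor(im,cv2.COLOR_RGB2HSV),-1,0)
print('gstr',wcirc((H>35)&(H<65)&(S>120),T,.014))
P=wcloud(T,d); X,Y,Z=np.moveaxis(P,-1,0)
print('pan',wcirc((abs(X-.44)<.1)&(abs(Y+.375)<.1)&(Z>.008)&(Z<.03),T,.018))
E
```

```text
gstr [ 0.4479 -0.1868  0.0616]
pan [ 0.4398 -0.373   0.0781]
```

Call:
{"method": "carry_out", "body": {
  "increments": [
    [[1,0.036,0,0,0,0,0],[1,0.036,0,0,0,0,0],[1,0.036,0,0,0,0,0],[1,0.036,0,0,0,0,0],[1,0.036,0,0,0,0,0],[1,0.036,0,0,0,0,0],[1,0.036,0,0,0,0,0],[1,0.036,0,0,0,0,0],[1,0.036,0,0,0,0,0],[1,0,0,0,0,0,0],[1,0,0,0,0,0,0]]
  ]
}}

```text
t: 3.07
tool_pos: [0.4125, 0.0772, 0.3413]
orientation: [-0.0, 0.706, 0.708, -0.0]
contact_force: [0.4, -0.7, 0.2]
gripper_width: 0.0854
grasp_force: 0.0
```

Run:
```python
from h import *
st(); im,d,T=wcap('w2'); save('w2.png',im)
H,S,V=np.moveaxis(cv2.cvtColor(im,cv2.COLOR_RGB2HSV),-1,0)
P=wcloud(T,d); X,Y,Z=np.moveaxis(P,-1,0)
print('saucer',wcirc((H>95)&(H<120)&(S>90)&(abs(X-.45)<.1)&(abs(Y)<.1),T,.012))
m=(abs(X-.44)<.04)&(abs(Y-.195)<.04)&(Z>.008)&(Z<.09); q=P[m]; print('gcone',m.sum(),circ(q[q[:,2]<.026]) if (q[:,2]<.026).sum()>20 else '', q[q[:,2]>.055].mean(0), q[:,2].max())
c=q[(S[m]<90)]; print('crest',len(c),c.mean(0),np.degrees(np.arctan2(*np.linalg.svd(c[:,:2]-c[:,:2].mean(0))[2][0][::-1])))
print('rim',wcirc((abs(X-.465)<.1)&(abs(Y-.374)<.1)&(Z>.088),T,.097))
```

```text
t 3.07 p [0.4125 0.0772 0.3413] yaw 90.22 [-0.001 -0.    -1.   ] F [ 0.4 -0.7  0.2] w 0.0854 0.0 q6 [ 0.01  0.02 -0.26  1.29 -0.    1.58]
saucer [ 0.4499 -0.0092  0.0617]
gcone 570 [-289.0674 -271.7665  397.201 ] [0.44984524 0.19474165 0.05841792] 0.06419677983156413
crest 145 [0.44871405 0.19319931 0.04627377] -80.56475786377683Traceback (most recent call last):
  File "<stdin>", line 8, in <module>
  File "h.py", line 31, in wcirc
    c=max(cv2.findContours(cv2.morphologyEx(mask.astype(np.uint8),3,np.ones((5,5))),0,1)[0],key=cv2.contourArea)[:,0]
      ~~~^^^^^^^^^^^^^^^^^^^^^^^^^^^^^^^^^^^^^^^^^^^^^^^^^^^^^^^^^^^^^^^^^^^^^^^^^^^^^^^^^^^^^^^^^^^^^^^^^^^^^^^
ValueError: max() iterable argument is empty
```

View pics/w2.png

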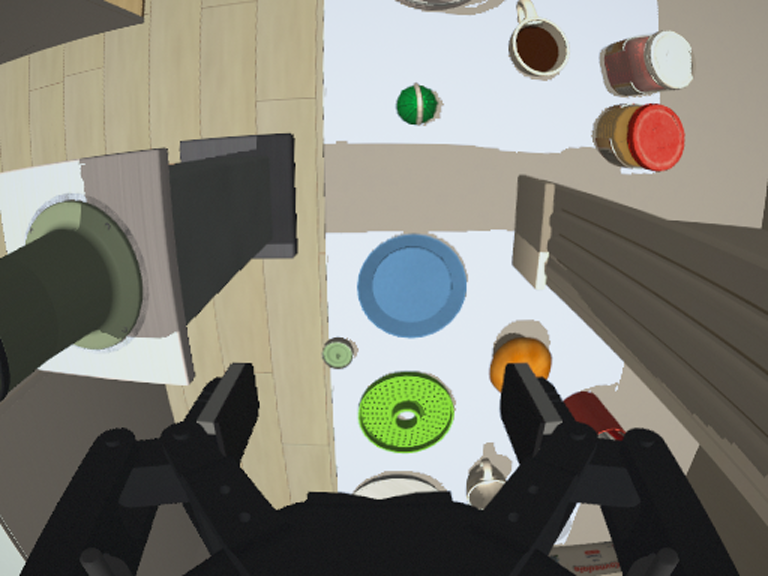

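This view shows the saucer at (412,285), the green cone at (416,104) with its crest nearly along world y, the espresso at (537,48), and the column at (530,230) and right. Next I'll move in front of the press.

Call:
{"method": "carry_out", "body": {
  "increments": [
    [[1,0.025,0.007,0,0,0,0],[1,0.025,0.007,0,0,0,0],[1,0.025,0.007,0,0,0,0],[1,0.025,0.007,0,0,0,0],[1,0.025,0.007,0,0,0,0],[1,0.025,0.007,0,0,0,0],[1,0.025,0.007,0,0,0,0],[1,0,0,0,0,0,0],[1,0,0,0,0,0,0]]
  ]
}}

```text
t: 3.87
tool_pos: [0.4621, 0.2504, 0.3409]
orientation: [0.0, 0.707, 0.707, -0.001]
contact_force: [0.6, -0.5, -0.2]
gripper_width: 0.0853
grasp_force: 0.0
```

Run:
```python
from h import *
st(); im,d,T=wcap('w3'); save('w3.png',im)
H,S,V=np.moveaxis(cv2.cvtColor(im,cv2.COLOR_RGB2HSV),-1,0)
P=wcloud(T,d); X,Y,Z=np.moveaxis(P,-1,0)
m=(abs(X-.44)<.04)&(abs(Y-.195)<.04)&(Z>.008)&(Z<.09); q=P[m]; print('gcone',m.sum(), q[q[:,2]>.05].mean(0), q[:,2].max())
c=q[(S[m]<90)&(q[:,2]>.03)]; print('crest',len(c),c.mean(0),np.degrees(np.arctan2(*np.linalg.svd(c[:,:2]-c[:,:2].mean(0))[2][0][::-1])))
N=(abs(X-.465)<.11)&(abs(Y-.374)<.11)
m=N&(Z>.094)&(Z<.1); print('rim',m.sum(),circ(P[m]))
o=P[N&(Z>.11)&(Z<.2)]; print('orange',len(o),o.min(0),o.max(0),o[o[:,2]>.165].mean(0))
m=N&(Z>.15)&(Z<.2)&(S<90); c=P[m]; print('crest',len(c),c.mean(0),np.degrees(np.arctan2(*np.linalg.svd(c[:,:2]-c[:,:2].mean(0))[2][0][::-1])))
```

```text
t 3.87 p [0.4621 0.2504 0.3409] yaw 90.01 [-0.001 -0.001 -1.   ] F [ 0.6 -0.5 -0.2] w 0.0853 0.0 q6 [ 0.36  0.23 -0.02  1.32 -0.    1.93]
gcone 562 [0.4504137  0.19728005 0.0558223 ] 0.06362640655592705
crest 109 [0.45034802 0.20066665 0.05074715] -82.33512420530477
rim 1340 [0.466  0.375  0.0731]
orange 1777 [0.43694827 0.34640944 0.11067905] [0.49415138 0.40227114 0.17475501] [0.46603751 0.37483129 0.16838195]
crest 174 [0.46494037 0.37425768 0.16588068] -156.73131267552827
```

View pics/w3.png

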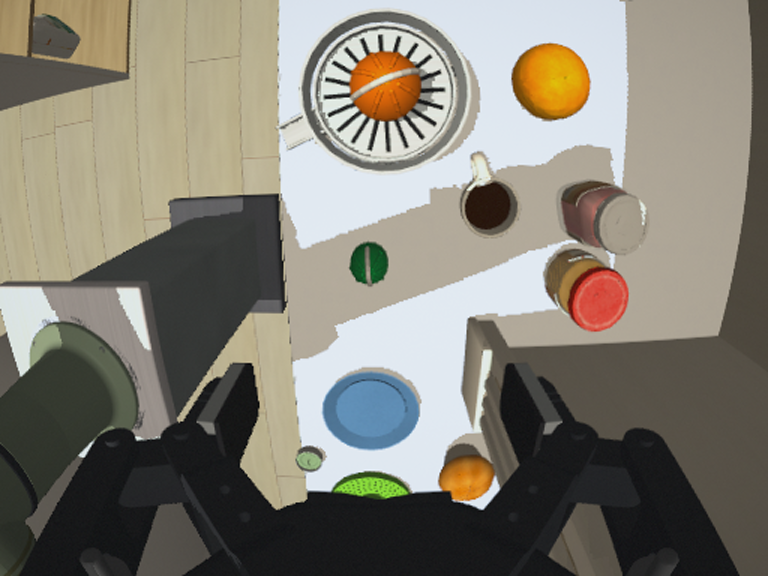

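The press axis is at (.466,.375), and its crest/spout line is at about 23°. The espresso at (488,207) is clear of the gripper path. Grasping the orange cone now.

Call:
{"method": "carry_out", "body": {
  "increments": [
    [[1,0.0249,0.001,0,0,0,0],[1,0.0249,0.001,0,0,0,0],[1,0.0249,0.001,0,0,0,0],[1,0.0249,0.001,0,0,0,0],[1,0.0249,0,0,0,0,0],[1,0,0,0.03,0,0,0],[1,0,0,0.03,0,0,0],[1,0,0,0.03,0,0,0],[1,0,0,0.03,0,0,0],[1,0,0,0.03,0,0,0],[1,0,0,0,0,0,0],[1,0,0,0,0,0,0]]
  ]
}}

```text
t: 4.92
tool_pos: [0.4646, 0.3737, 0.191]
orientation: [-0.0, 0.707, 0.707, -0.002]
contact_force: [0.1, -1.3, 0.2]
gripper_width: 0.0852
grasp_force: 0.0
```

```bash
python3 -c "
from h import *
st()"
```

```text
t 4.92 p [0.4646 0.3737 0.191 ] yaw 89.96 [-0.003 -0.002 -1.   ] F [ 0.1 -1.3  0.2] w 0.0852 0.0 q6 [ 0.55  0.44 -0.11  1.03 -0.    2.13]
```

Call:
{"method": "carry_out", "body": {
  "increments": [
    [[1,0.001,0.001,0.02,0,0,0],[1,0,0,0.02,0,0,0],[1,0,0,0.015,0,0,0],[1,0,0,0.0105,0,0,0],[1,0,0,0,0,0,0],[0,0,0,0,0,0,0],[0,0,0,0,0,0,0],[0,0,0,0,0,0,0],[0,0,0,0,0,0,0],[0,0,0,0,0,0,0],[0,0,0,0,0,0,0]]
  ],
  "newtons": 50
}}

```text
t: 5.83
tool_pos: [0.4666, 0.3777, 0.1286]
orientation: [0.0, 0.706, 0.708, 0.001]
contact_force: [-2.7, -1.0, 6.6]
gripper_width: 0.0477
grasp_force: 48.5
```

Run:
```python
from h import *
st(); im,d,T=wcap('w4'); i2,_=eyes.capture('scene'); save('w4.png',np.hstack([im[200:384,100:420],i2[140:324,20:340]]),1.25)
```

```text
t 5.83 p [0.4666 0.3777 0.1286] yaw 90.13 [ 0.002  0.002 -1.   ] F [-2.7 -1.   6.6] w 0.0477 48.5 q6 [ 0.56  0.49 -0.19  0.89  0.    2.13]
```

View pics/w4.png

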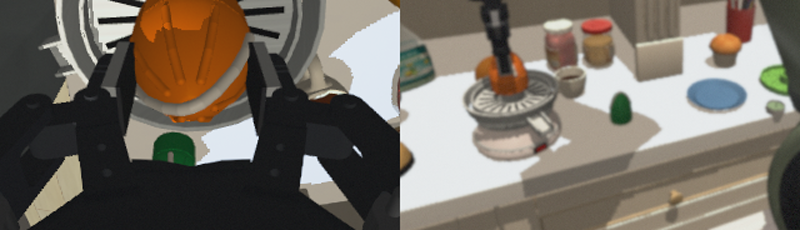

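Run:
```python
from h import *
z=np.load('w4.npz'); im,d,T=z['im'],z['d'],z['T']; H,S,V=np.moveaxis(cv2.cvtColor(im,cv2.COLOR_RGB2HSV),-1,0)
P=wcloud(T,d); X,Y,Z=np.moveaxis(P,-1,0); B=(abs(X-.466)<.06)&(abs(Y-.375)<.06)&(d>0)
o=P[B&(H<15)&(S>150)]; 
for a in np.arange(.1,.19,.01):
    q=o[(o[:,2]>=a)&(o[:,2]<a+.01)]
    if len(q): print('z%.2f'%a,len(q),q.min(0)[:2].round(4),q.max(0)[:2].round(4))
k=P[(V<70)&(abs(X-.466)<.07)&(abs(Y-.3777)<.02)&(d>0)]
for a in np.arange(.1,.2,.01):
    q=k[(k[:,2]>=a)&(k[:,2]<a+.01)]
    if len(q): print('dark z%.2f'%a,len(q),q[q[:,0]<.466][:,0].max() if (q[:,0]<.466).any() else '',q[q[:,0]>.466][:,0].min() if (q[:,0]>.466).any() else '')
c=P[B&(S<60)&(Z>.14)&(V>120)]; print(len(c),c.min(0) if len(c) else '',c.max(0) if len(c) else '')
```

```text
z0.10 113 [0.4414 0.3875] [0.4924 0.4043]
z0.11 387 [0.4396 0.3873] [0.4926 0.4044]
z0.12 515 [0.4387 0.3826] [0.4924 0.4044]
z0.13 1021 [0.4395 0.3852] [0.4913 0.4044]
z0.14 1555 [0.4409 0.3666] [0.49  0.402]
z0.15 1972 [0.4441 0.3579] [0.488  0.3983]
z0.16 1970 [0.45   0.3597] [0.4821 0.3923]
z0.17 49 [0.4612 0.372 ] [0.4689 0.3809]
z0.18 2 [0.5067 0.3846] [0.5101 0.39  ]
dark z0.10 4 0.44636184112850313 0.4877390872343962
dark z0.11 3 0.4396513455395801 0.4926319868522437
dark z0.14 216 0.44244937223836617 0.4895252965405538
dark z0.15 550 0.4425541343559819 0.4892462719087381
dark z0.16 676 0.44253470620399654 0.48936810021106525
dark z0.17 775 0.44250555488879384 0.48928556461781736
dark z0.18 1358 0.4414935135356743 0.49008189050531986
dark z0.19 4730 0.44424163832969754 0.487291879004231
722 [0.41646077 0.36493057 0.14674917] [0.52372133 0.39512862 0.23344135]
```

Run:
```python
from h import *
z=np.load('w4.npz'); im,d,T=z['im'],z['d'],z['T']; H,S,V=np.moveaxis(cv2.cvtColor(im,cv2.COLOR_RGB2HSV),-1,0)
P=wcloud(T,d); X,Y,Z=np.moveaxis(P,-1,0); m=(d>0)&(S<120)&(abs(Y-.377)<.03)&(Z>.1)
for n,b in (('L',(X>.425)&(X<.444)),('R',(X>.488)&(X<.505))):
    q=P[m&b]
    for a in np.arange(.1,.2,.01):
        r=q[(q[:,2]>=a)&(q[:,2]<a+.01)]
        if len(r): print(n,'z%.2f'%a,len(r),r.min(0).round(4),r.max(0).round(4))
st()
```

```text
L z0.10 6 [0.4395 0.3871 0.1044] [0.4436 0.3932 0.1096]
L z0.11 3 [0.44   0.3878 0.112 ] [0.4405 0.3887 0.1163]
L z0.12 3 [0.4396 0.3874 0.1241] [0.4406 0.389  0.1276]
L z0.14 148 [0.4298 0.365  0.1435] [0.444  0.3891 0.15  ]
L z0.15 375 [0.4286 0.3661 0.15  ] [0.4437 0.3893 0.16  ]
L z0.16 441 [0.4282 0.366  0.16  ] [0.4425 0.3895 0.17  ]
L z0.17 541 [0.4284 0.3667 0.17  ] [0.4425 0.3897 0.18  ]
L z0.18 503 [0.425  0.3782 0.18  ] [0.4415 0.3922 0.19  ]
L z0.19 824 [0.425  0.3697 0.19  ] [0.4439 0.3906 0.1999]
R z0.10 4 [0.4896 0.3891 0.106 ] [0.4916 0.3918 0.1077]
R z0.11 2 [0.4922 0.3871 0.1143] [0.4927 0.3879 0.1176]
R z0.13 34 [0.4891 0.3867 0.1352] [0.4934 0.3888 0.14  ]
R z0.14 177 [0.488  0.366  0.1403] [0.5016 0.3895 0.15  ]
R z0.15 377 [0.4882 0.3662 0.15  ] [0.5032 0.3892 0.16  ]
R z0.16 441 [0.4894 0.3664 0.16  ] [0.5035 0.3894 0.17  ]
R z0.17 548 [0.4893 0.3662 0.17  ] [0.5033 0.3898 0.18  ]
R z0.18 447 [0.4901 0.3766 0.18  ] [0.5049 0.3923 0.19  ]
R z0.19 677 [0.4881 0.3706 0.19  ] [0.505 0.391 0.2  ]
t 5.93 p [0.4666 0.3777 0.1286] yaw 90.12 [ 0.002  0.002 -1.   ] F [-2.1 -1.9  7.9] w 0.0472 48.5 q6 [ 0.56  0.49 -0.19  0.89  0.    2.13]
```

Run:
```python
from h import *
for f in ('w3','w4'):
    z=np.load(f+'.npz'); d,T=z['d'],z['T']; P=wcloud(T,d); Ti=np.linalg.inv(T@np.linalg.inv(TC)); Q=P@Ti[:3,:3].T+Ti[:3,3]
    m=(d>0)&(d<.3)&(abs(Q[...,0])<.014)&(abs(Q[...,1])<.065)&(abs(Q[...,1])>(.03 if f=='w4' else .035))&(Q[...,2]<.06)
    q=Q[m]; print(f,len(q)); print(np.histogram(q[:,2],np.arange(-.1,.061,.01)))
```

```text
w3 16177
(array([2172, 1789, 4032, 1104, 1251, 1140,  976,  439,    0,    0,    0,
          0,    0,    0,    0,    0]), array([-1.00000000e-01, -9.00000000e-02, -8.00000000e-02, -7.00000000e-02,
       -6.00000000e-02, -5.00000000e-02, -4.00000000e-02, -3.00000000e-02,
       -2.00000000e-02, -1.00000000e-02, -5.55111512e-17,  1.00000000e-02,
        2.00000000e-02,  3.00000000e-02,  4.00000000e-02,  5.00000000e-02,
        6.00000000e-02]))
w4 21736
(array([2720, 2863, 2313, 4041,  785,  115,  272,  213,   24,    0,    0,
          0,    0,  405, 2834,    1]), array([-1.00000000e-01, -9.00000000e-02, -8.00000000e-02, -7.00000000e-02,
       -6.00000000e-02, -5.00000000e-02, -4.00000000e-02, -3.00000000e-02,
       -2.00000000e-02, -1.00000000e-02, -5.55111512e-17,  1.00000000e-02,
        2.00000000e-02,  3.00000000e-02,  4.00000000e-02,  5.00000000e-02,
        6.00000000e-02]))
```

The depth data and the grip width both say the fingertips sit about 15 mm behind the reported TCP at this opening, so the pads are holding the dome, not the cylinder. I'll reopen and go about 27 mm lower.

Call:
{"method": "carry_out", "body": {
  "increments": [
    [[1,0,0,0,0,0,0],[1,0,0,0,0,0,0],[1,0,0,0,0,0,0],[1,0,0,0,0,0,0],[1,0,0,0,0,0,0],[1,0,0,0.009,0,0,0],[1,0,0,0.009,0,0,0],[1,0,0,0,0,0,0],[1,0,0,0,0,0,0]]
  ]
}}

```text
t: 6.68
tool_pos: [0.465, 0.3765, 0.1069]
orientation: [-0.0, 0.706, 0.708, -0.001]
contact_force: [-0.0, 0.5, 0.8]
gripper_width: 0.0853
grasp_force: 0.0
```

Call:
{"method": "carry_out", "body": {
  "increments": [
    [[1,-0.001,0.001,0.005,0,0,0],[1,0,0,0.004,0,0,0],[1,0,0,0,0,0,0],[0,0,0,0,0,0,0],[0,0,0,0,0,0,0],[0,0,0,0,0,0,0],[0,0,0,0,0,0,0],[0,0,0,0,0,0,0],[0,0,0,0,0,0,0]]
  ],
  "newtons": 50
}}

```text
t: 7.43
tool_pos: [0.4673, 0.3763, 0.1001]
orientation: [0.0, 0.706, 0.708, 0.001]
contact_force: [-0.2, -0.8, 5.9]
gripper_width: 0.0562
grasp_force: 53.0
```

Call:
{"method": "carry_out", "body": {
  "increments": [
    [[1,0,0,0,0,0,0],[1,0,0,0,0,0,0],[1,0,0,0.005,0,0,0],[1,0,0,0,0,0,0],[1,0,0,0,0,0,0],[0,0,0,0,0,0,0],[0,0,0,0,0,0,0],[0,0,0,0,0,0,0],[0,0,0,0,0,0,0],[0,0,0,0,0,0,0],[0,0,0,0,0,0,0]]
  ],
  "newtons": 50
}}

```text
t: 8.35
tool_pos: [0.467, 0.3761, 0.0948]
orientation: [0.0, 0.706, 0.708, 0.0]
contact_force: [-2.6, -2.0, 5.2]
gripper_width: 0.0569
grasp_force: 53.0
```

```bash
python3 -c "
from h import *
st()"
```

```text
t 8.35 p [0.467  0.3761 0.0948] yaw 90.12 [ 0.  0. -1.] F [-2.6 -2.   5.2] w 0.0569 53.0 q6 [ 0.55  0.52 -0.23  0.82  0.    2.12]
```

Call:
{"method": "carry_out", "body": {
  "increments": [
    [[0,0,0,-0.01,0,0,0],[0,0,0,-0.012,0,0,0],[0,0,0,-0.015,0,0,0],[0,0,0,-0.015,0,0,0],[0,0,0,-0.015,0,0,0],[0,0,0,-0.015,0,0,0],[0,0,0,-0.015,0,0,0],[0,0,0,-0.015,0,0,0],[0,0,0,0,0,0,0],[0,0,0,0,0,0,0]]
  ]
}}

```text
t: 9.18
tool_pos: [0.4675, 0.3764, 0.207]
orientation: [0.0, 0.706, 0.708, 0.001]
contact_force: [-0.8, 0.2, -0.7]
gripper_width: 0.0572
grasp_force: 53.4
```

Run:
```python
from h import *
st(); im,d,T=wcap('w5'); i2,_=eyes.capture('scene'); save('w5.png',np.hstack([im[100:384,60:460],i2[60:344,0:300]]),1.1)
```

```text
t 9.18 p [0.4675 0.3764 0.207 ] yaw 90.11 [ 0.002  0.001 -1.   ] F [-0.8  0.2 -0.7] w 0.0572 53.4 q6 [ 0.55  0.43 -0.08  1.06 -0.    2.12]
```

View pics/w5.png

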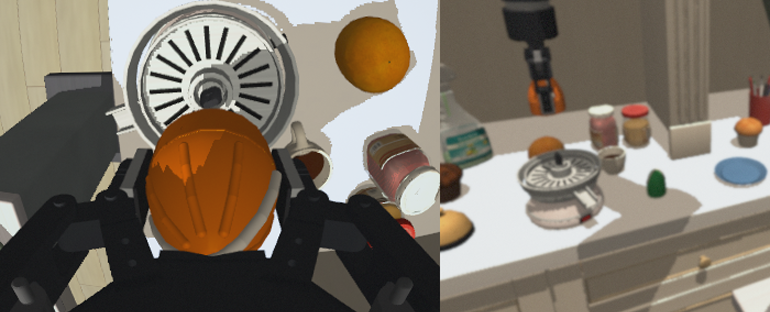

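The cone is held upright, and the shaft and strainer stay in place in the bowl at (210,90). Carrying it to the saucer.

Call:
{"method": "carry_out", "body": {
  "increments": [
    [[0,-0.032,-0.0016,0,0,0,0],[0,-0.035,-0.0016,0,0,0,0],[0,-0.035,-0.0016,0,0,0,0],[0,-0.035,-0.0016,0,0,0,0],[0,-0.035,-0.0016,0,0,0,0],[0,-0.035,-0.0016,0,0,0,0],[0,-0.035,-0.0016,0,0,0,0],[0,-0.035,-0.0016,0,0,0,0],[0,-0.035,-0.0016,0,0,0,0],[0,-0.035,-0.0016,0,0,0,0],[0,-0.035,-0.0016,0,0,0,0],[0,0,0,0,0,0,0]]
  ]
}}

```text
t: 10.28
tool_pos: [0.4494, -0.011, 0.2053]
orientation: [0.0, 0.709, 0.705, -0.001]
contact_force: [0.3, -0.6, -0.4]
gripper_width: 0.0568
grasp_force: 53.4
```

Call:
{"method": "carry_out", "body": {
  "increments": [
    [[0,0,0,0.03,0,0,0],[0,0,0,0.03,0,0,0],[0,0,0,0.03,0,0,0],[0,0,0,0.03,0,0,0],[0,0,0,0.03,0,0,0],[0,0,0,0.03,0,0,0],[0,0,0,0.01,0,0,0],[0,0,0,0,0,0,0],[0,0,0,0,0,0,0]]
  ]
}}

```text
t: 11.03
tool_pos: [0.4489, -0.0055, 0.0154]
orientation: [-0.001, 0.706, 0.708, -0.001]
contact_force: [0.2, -0.4, 0.1]
gripper_width: 0.0569
grasp_force: 53.6
```

```bash
python3 -c "
from h import *
st()"
```

```text
t 11.03 p [ 0.4489 -0.0055  0.0154] yaw 90.13 [-0.003  0.001 -1.   ] F [ 0.2 -0.4  0.1] w 0.0569 53.6 q6 [-0.18  0.41 -0.7   0.46  0.    1.39]
```

Call:
{"method": "carry_out", "body": {
  "increments": [
    [[0,-0.003,0.001,0.008,0,0,0],[0,0,0,0.007,0,0,0],[0,0,0,0.003,0,0,0],[0,0,0,0.002,0,0,0],[0,0,0,0,0,0,0],[0,0,0,0,0,0,0]]
  ]
}}

```text
t: 11.53
tool_pos: [0.4512, -0.009, -0.0036]
orientation: [0.0, 0.706, 0.708, 0.0]
contact_force: [-0.2, -0.2, -1.3]
gripper_width: 0.0568
grasp_force: 53.6
```

Call:
{"method": "carry_out", "body": {
  "increments": [
    [[0,0,0,0.002,0,0,0],[0,0,0,0,0,0,0],[1,0,0,0,0,0,0],[1,0,0,0,0,0,0],[1,0,0,0,0,0,0],[1,0,0,0,0,0,0],[1,0,0,-0.01,0,0,0],[1,0,0,-0.03,0,0,0],[1,0,0,-0.04,0,0,0],[1,0,0,-0.04,0,0,0],[1,0,0,-0.04,0,0,0],[1,0,0,0,0,0,0]]
  ]
}}

```text
t: 12.53
tool_pos: [0.4556, -0.0097, 0.1612]
orientation: [0.005, 0.706, 0.708, 0.003]
contact_force: [1.8, 0.1, -0.0]
gripper_width: 0.0852
grasp_force: 0.0
```

Call:
{"method": "carry_out", "body": {
  "increments": [
    [[1,0.035,0.0016,0,0,0,0],[1,0.035,0.0016,0,0,0,0],[1,0.035,0.0016,0,0,0,0],[1,0.035,0.0016,0,0,0,0],[1,0.035,0.0016,0,0,0,0],[1,0.035,0.0016,0,0,0,0],[0.75,0.035,0.0016,0,0,0,0],[0.75,0.035,0.0016,-0.04,0,0,0],[0.75,0,0,-0.04,0,0,0],[0.75,0,0,-0.04,0,0,0],[0.75,0,0,0,0,0,0],[0.75,0,0,0,0,0,0]]
  ]
}}

```text
t: 13.53
tool_pos: [0.4645, 0.2644, 0.268]
orientation: [0.001, 0.706, 0.708, 0.002]
contact_force: [-0.6, -0.5, -0.5]
gripper_width: 0.0642
grasp_force: 0.0
```

Run:
```python
from h import *
st(); im,d,T=wcap('w6'); 
H,S,V=np.moveaxis(cv2.cvtColor(im,cv2.COLOR_RGB2HSV),-1,0)
P=wcloud(T,d); X,Y,Z=np.moveaxis(P,-1,0)
N=(np.hypot(X-.466,Y-.375)<.1)&(d>0)
m=N&(Z>.093)&(Z<.1)&(np.hypot(X-.466,Y-.375)>.068); print('rim',m.sum(),circ(P[m]))
C=(np.hypot(X-.466,Y-.375)<.03)
q=P[C&(Z>.096)&(Z<.1045)]; print('collar',len(q),circ(q) if len(q)>20 else '')
q=P[C&(Z>.107)&(Z<.14)]; print('tang',len(q),q.mean(0),q.max(0))
m=(np.hypot(X-.47,Y-.195)<.06)&(Z>.012)&(Z<.08); q=P[m]; print('gcone',len(q), q[q[:,2]>.055].mean(0), [((q[(q[:,2]>a)&(q[:,2]<a+.01)]).max(0)+(q[(q[:,2]>a)&(q[:,2]<a+.01)]).min(0))/2 for a in (.02,.03,.04)])
k=np.hypot(X-.4505,Y+.009)<.04; q=P[k&(Z>.03)&(Z<.1)]; print('orange',len(q),q[:,2].max(),(q.max(0)+q.min(0))/2)
im2,d2=eyes.capture('top'); P2=cloud('top',d2); H2,S2,V2=np.moveaxis(cv2.cvtColor(im2,cv2.COLOR_RGB2HSV),-1,0)
save('w6.png',np.hstack([im[:,60:460],im2[150:300,80:330].repeat(2,0).repeat(2,1)[:300] if 0 else cv2.resize(im2[130:280,100:300],(512,384))]),.87)
```

```text
t 13.53 p [0.4645 0.2644 0.268 ] yaw 90.15 [ 0.005  0.002 -1.   ] F [-0.6 -0.5 -0.5] w 0.0642 0.0 q6 [ 0.38  0.27 -0.16  1.14 -0.    1.95]
rim 1858 [0.466  0.3749 0.0733]
collar 568 [0.4658 0.374  0.0156]
tang 182 [0.46570006 0.37407087 0.12359025] [0.47370294 0.38145128 0.12971657]
gcone 758 [0.4502989  0.19683603 0.0584586 ] [array([0.44989871, 0.2049159 , 0.02488605]), array([0.45015486, 0.19982519, 0.03502469]), array([0.4503239 , 0.19626211, 0.04498753])]
orange 805 0.07432977565355192 [ 0.45094776 -0.0023998   0.05222649]
```

View pics/w6.png

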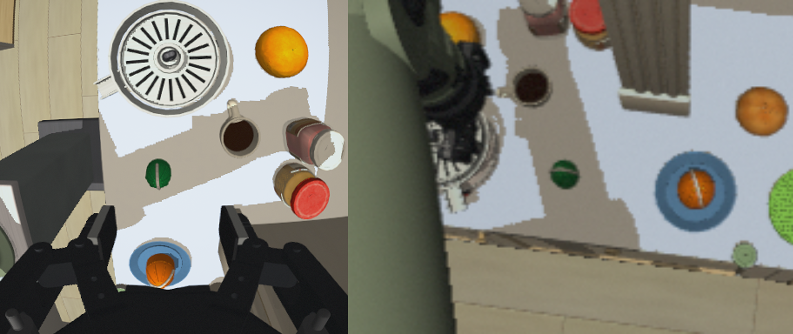

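The orange cone stands upright in the saucer, with its top at 74 mm as expected. Next is the steel strainer collar, at (.466,.3745).

Call:
{"method": "carry_out", "body": {
  "increments": [
    [[0.7,0.022,0.0004,0,0,0,0],[0.7,0.022,0.0004,0,0,0,0],[0.7,0.022,0.0004,0,0,0,0],[0.7,0.022,0,0,0,0,0],[0.7,0.022,0,0,0,0,0],[0.7,0,0,0.032,0,0,0],[0.7,0,0,0.032,0,0,0],[0.7,0,0,0.032,0,0,0],[0.7,0,0,0.032,0,0,0],[0.7,0,0,0.02,0,0,0],[0.7,0,0,0,0,0,0],[0.7,0,0,0,0,0,0]]
  ]
}}

```text
t: 14.63
tool_pos: [0.4623, 0.3721, 0.1154]
orientation: [-0.001, 0.707, 0.708, -0.003]
contact_force: [1.1, 0.2, 1.0]
gripper_width: 0.0597
grasp_force: 0.0
```

```bash
python3 -c "
from h import *
st()"
```

```text
t 14.63 p [0.4623 0.3721 0.1154] yaw 90.09 [-0.005 -0.003 -1.   ] F [1.1 0.2 1. ] w 0.0597 0.0 q6 [ 0.55  0.5  -0.22  0.86  0.    2.12]
```

Call:
{"method": "carry_out", "body": {
  "increments": [
    [[0.7,0.002,0.0025,0,0,0,0],[0.7,0,0,0.012,0,0,0],[0.7,0,0,0.012,0,0,0],[0.7,0,0,0.01,0,0,0],[0.7,0,0,0.004,0,0,0],[0.7,0,0,0,0,0,0],[0.7,0,0,0,0,0,0]]
  ]
}}

```text
t: 15.22
tool_pos: [0.4669, 0.3757, 0.0803]
orientation: [0.0, 0.706, 0.708, 0.0]
contact_force: [0.3, 0.5, -0.2]
gripper_width: 0.0595
grasp_force: 0.0
```

Call:
{"method": "carry_out", "body": {
  "increments": [
    [[0,0,0,0,0,0,0],[0,0,0,0,0,0,0],[0,0,0,0,0,0,0],[0,0,0,0,0,0,0],[0,0,0,0,0,0,0]]
  ],
  "newtons": 50
}}

```text
t: 15.63
tool_pos: [0.4671, 0.3759, 0.0809]
orientation: [0.0, 0.706, 0.708, 0.001]
contact_force: [-1.4, -0.2, 6.7]
gripper_width: 0.0346
grasp_force: 50.2
```

Call:
{"method": "carry_out", "body": {
  "increments": [
    [[0,0,0,-0.008,0,0,0],[0,0,0,-0.01,0,0,0],[0,0,0,-0.012,0,0,0],[0,0,0,-0.015,0,0,0],[0,0,0,-0.015,0,0,0],[0,0,0,-0.015,0,0,0],[0,0,0,-0.015,0,0,0],[0,0,0,-0.015,0,0,0],[0,0,0,0,0,0,0],[0,0,0,0,0,0,0]]
  ]
}}

```text
t: 16.47
tool_pos: [0.4671, 0.3759, 0.1857]
orientation: [0.0, 0.706, 0.708, 0.001]
contact_force: [0.7, 0.2, -2.4]
gripper_width: 0.0346
grasp_force: 50.4
```

Run:
```python
from h import *
st(); im,d,T=wcap('w7'); i2,_=eyes.capture('scene'); save('w7.png',np.hstack([im[100:384,60:460],i2[60:344,0:300]]),1.1)
P=wcloud(T,d); X,Y,Z=np.moveaxis(P,-1,0)
q=P[(d>0)&(np.hypot(X-.466,Y-.375)<.02)&(Z<.15)&(Z>.107)]; print('tang',len(q),q.mean(0) if len(q) else '')
```

```text
t 16.47 p [0.4671 0.3759 0.1857] yaw 90.11 [ 0.002  0.001 -1.   ] F [ 0.7  0.2 -2.4] w 0.0346 50.4 q6 [ 0.55  0.44 -0.12  1.01  0.    2.12]
tang 0
```

View pics/w7.png

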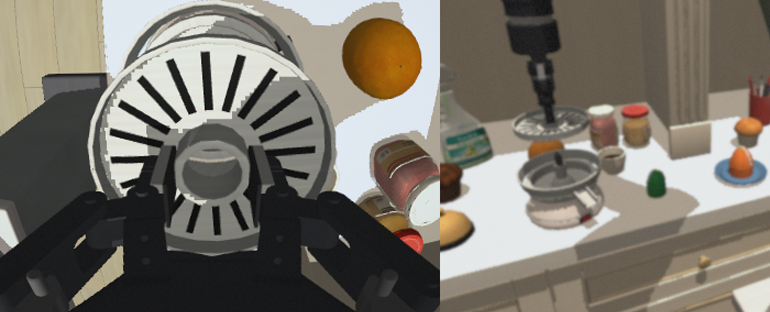

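The strainer is gripped level. Carrying it to the pan at (.440,-.373), shifting x first to stay clear of the column.

Call:
{"method": "carry_out", "body": {
  "increments": [
    [[0,-0.034,-0.009,0,0,0,0],[0,-0.034,-0.009,0,0,0,0],[0,-0.034,-0.009,0,0,0,0],[0,-0.034,-0.005,0,0,0,0],[0,-0.034,0,0,0,0,0],[0,-0.034,0,0,0,0,0],[0,-0.034,0,0,0,0,0],[0,-0.034,0,0,0,0,0],[0,-0.034,0,0,0,0,0],[0,-0.034,0,0,0,0,0],[0,-0.034,0,0,0,0,0],[0,-0.034,0,0,0,0,0]]
  ]
}}

```text
t: 17.57
tool_pos: [0.4342, -0.034, 0.1837]
orientation: [-0.001, 0.706, 0.708, -0.0]
contact_force: [0.8, 0.9, -2.1]
gripper_width: 0.0347
grasp_force: 50.5
```

Call:
{"method": "carry_out", "body": {
  "increments": [
    [[0,-0.034,0,0,0,0,0],[0,-0.034,0,0,0,0,0],[0,-0.034,0,0,0,0,0],[0,-0.034,0,0,0,0,0],[0,-0.034,0,0,0,0,0],[0,-0.034,0,0,0,0,0],[0,-0.034,0,0,0,0,0],[0,-0.034,0,0,0,0,0],[0,-0.034,0,0,0,0,0],[0,-0.034,0,0,0,0,0],[0,0,0,0,0,0,0],[0,0,0,0,0,0,0]]
  ]
}}

```text
t: 18.57
tool_pos: [0.435, -0.3737, 0.1829]
orientation: [-0.001, 0.707, 0.707, 0.0]
contact_force: [-0.1, 1.3, -1.2]
gripper_width: 0.0348
grasp_force: 50.5
```

```bash
python3 -c "
from h import *
st()"
```

```text
t 18.57 p [ 0.435  -0.3737  0.1829] yaw 89.95 [-0.001  0.002 -1.   ] F [-0.1  1.3 -1.2] w 0.0348 50.5 q6 [-0.84  0.4  -0.19  0.99  0.    0.73]
```

Call:
{"method": "carry_out", "body": {
  "increments": [
    [[0,0.0005,0.0045,0.03,0,0,0],[0,0,0,0.03,0,0,0],[0,0,0,0.03,0,0,0],[0,0,0,0.03,0,0,0],[0,0,0,0.025,0,0,0],[0,0,0,0.015,0,0,0],[0,0,0,0.01,0,0,0],[0,0,0,0,0,0,0],[0,0,0,0,0,0,0]]
  ]
}}

```text
t: 19.32
tool_pos: [0.4404, -0.3711, 0.0145]
orientation: [-0.001, 0.706, 0.708, 0.0]
contact_force: [0.8, -0.5, -1.7]
gripper_width: 0.0347
grasp_force: 50.4
```

Call:
{"method": "carry_out", "body": {
  "increments": [
    [[0,0,0,0.003,0,0,0],[0,0,0,0.003,0,0,0],[0,0,0,0,0,0,0],[0,0,0,0,0,0,0]]
  ]
}}

```text
t: 19.65
tool_pos: [0.4407, -0.3724, 0.0092]
orientation: [0.0, 0.706, 0.708, -0.0]
contact_force: [0.4, -0.7, -1.4]
gripper_width: 0.0348
grasp_force: 50.4
```

Call:
{"method": "carry_out", "body": {
  "increments": [
    [[0,0,0,0.003,0,0,0],[0,0,0,0.002,0,0,0],[0,0,0,0,0,0,0],[0,0,0,0,0,0,0]]
  ]
}}

```text
t: 19.98
tool_pos: [0.4407, -0.3724, 0.0039]
orientation: [0.0, 0.706, 0.708, -0.0]
contact_force: [-0.2, 0.9, 0.9]
gripper_width: 0.035
grasp_force: 50.8
```

Call:
{"method": "carry_out", "body": {
  "increments": [
    [[0.7,0,0,0,0,0,0],[0.7,0,0,0,0,0,0],[0.7,0,0,0,0,0,0],[0.7,0,0,0,0,0,0],[0.7,0,0,-0.02,0,0,0],[0.7,0,0,-0.03,0,0,0],[0.7,0,0,-0.04,0,0,0],[0.7,0,0,-0.04,0,0,0],[0.7,0,0,-0.02,0,0,0],[0.7,0,0,0,0,0,0],[0.7,0,0,0,0,0,0]]
  ]
}}

```text
t: 20.9
tool_pos: [0.4412, -0.3729, 0.155]
orientation: [0.002, 0.706, 0.708, -0.0]
contact_force: [-0.1, -0.0, 0.9]
gripper_width: 0.0594
grasp_force: 0.0
```

Run:
```python
from h import *
st(); im,d,T=wcap('w8')
P=wcloud(T,d); X,Y,Z=np.moveaxis(P,-1,0); H,S,V=np.moveaxis(cv2.cvtColor(im,cv2.COLOR_RGB2HSV),-1,0)
r=np.hypot(X-.44,Y+.373); q=P[(d>0)&(r<.025)&(Z>.02)&(Z<.035)]; print('steel collar',len(q),circ(q),q[:,2].max())
q=P[(d>0)&(r<.05)&(r>.03)&(Z<.03)]; A=np.c_[q[:,:2]-[.44,-.373],np.ones(len(q))]; print('floor plane',np.linalg.lstsq(A,q[:,2],rcond=None)[0])
G=(H>35)&(H<65)&(S>100); print('gstr',wcirc(G,T,.014)); r=np.hypot(X-.448,Y+.187)
q=P[(d>0)&(r<.03)&(Z>.018)&(Z<.03)]; print('g collar',len(q),circ(q),q[:,2].max())
```

```text
t 20.9 p [ 0.4412 -0.3729  0.155 ] yaw 90.12 [ 0.002 -0.002 -1.   ] F [-0.1 -0.   0.9] w 0.0594 0.0 q6 [-0.83  0.43 -0.22  0.92 -0.    0.74]
steel collar 551 [ 0.4401 -0.3729  0.0163] 0.026755520530751087
floor plane [0.00043109 0.00087549 0.00583391]
gstr [ 0.4475 -0.214   0.0418]
g collar 116 [ 0.4476 -0.1796  0.0242] 0.0236667833956532
```

The steel strainer lies flat and centred in the pan. Next is the green strainer at (.448,-.187).

Call:
{"method": "carry_out", "body": {
  "increments": [
    [[0.7,0.031,0.001,0,0,0,0],[0.7,0.031,0.001,0,0,0,0],[0.7,0.031,0.001,0,0,0,0],[0.7,0.031,0.001,0,0,0,0],[0.7,0.031,0.001,0,0,0,0],[0.7,0.031,0.0015,0,0,0,0],[0.7,0,0,0.03,0,0,0],[0.7,0,0,0.03,0,0,0],[0.7,0,0,0.03,0,0,0],[0.7,0,0,0.025,0,0,0],[0.7,0,0,0,0,0,0],[0.7,0,0,0,0,0,0]]
  ]
}}

```text
t: 21.95
tool_pos: [0.4442, -0.1845, 0.0366]
orientation: [-0.003, 0.706, 0.708, -0.001]
contact_force: [0.3, -0.2, 0.4]
gripper_width: 0.06
grasp_force: 0.0
```

Run:
```python
from h import *
st(); im,d,T=wcap('w9')
P=wcloud(T,d); X,Y,Z=np.moveaxis(P,-1,0); H,S,V=np.moveaxis(cv2.cvtColor(im,cv2.COLOR_RGB2HSV),-1,0)
G=(H>35)&(H<65)&(S>100)&(d>0); r=np.hypot(X-.448,Y+.187)
q=P[G&(r<.03)&(Z>.019)&(Z<.026)]; print('g collar',len(q),circ(q),q[:,2].max())
q=P[G&(r>.055)&(r<.07)&(Z>.011)&(Z<.017)]; print('g rim',len(q),circ(q))
```

```text
t 21.95 p [ 0.4442 -0.1845  0.0366] yaw 90.11 [-0.005  0.003 -1.   ] F [ 0.3 -0.2  0.4] w 0.06 0.0 q6 [-0.55  0.42 -0.6   0.55  0.    1.02]
g collar 1215 [ 0.4478 -0.1858  0.0163] 0.023174717361392705
g rim 2286 [ 0.4478 -0.1862  0.0612]
```

Call:
{"method": "carry_out", "body": {
  "increments": [
    [[0.7,-0.001,0.002,0.012,0,0,0],[0.7,0,0,0.012,0,0,0],[0.7,0,0,0.008,0,0,0],[0.7,0,0,0.005,0,0,0],[0.7,0,0,0,0,0,0],[0.7,0,0,0,0,0,0],[0,0,0,0,0,0,0],[0,0,0,0,0,0,0],[0,0,0,0,0,0,0],[0,0,0,0,0,0,0],[0,0,0,0,0,0,0]]
  ],
  "newtons": 50
}}

```text
t: 22.92
tool_pos: [0.4491, -0.1874, 0.0027]
orientation: [0.001, 0.707, 0.708, 0.0]
contact_force: [-1.8, 1.0, 6.1]
gripper_width: 0.0351
grasp_force: 49.4
```

Call:
{"method": "carry_out", "body": {
  "increments": [
    [[0,0,0,-0.01,0,0,0],[0,0,0,-0.02,0,0,0],[0,0,0,-0.03,0,0,0],[0,0,0,-0.03,0,0,0],[0,0,-0.003,-0.03,0,0,0],[0,0,-0.003,-0.03,0,0,0],[0,0.03,-0.003,-0.03,0,0,0],[0,0.033,-0.002,0,0,0,0],[0,0.033,0,0,0,0,0],[0,0.033,0,0,0,0,0],[0,0.033,0,0,0,0,0],[0,0.033,0,0,0,0,0]]
  ]
}}

```text
t: 23.92
tool_pos: [0.4369, 0.0088, 0.182]
orientation: [0.0, 0.707, 0.708, 0.0]
contact_force: [0.7, -0.2, -1.0]
gripper_width: 0.0349
grasp_force: 50.6
```

Call:
{"method": "carry_out", "body": {
  "increments": [
    [[0,0.033,0,0,0,0,0],[0,0.033,0,0,0,0,0],[0,0.033,0,0,0,0,0],[0,0.033,0,0,0,0,0],[0,0.033,0,0,0,0,0],[0,0.033,0,0,0,0,0],[0,0.033,0,0,0,0,0],[0,0.033,0.008,0,0,0,0],[0,0.033,0.008,0,0,0,0],[0,0.033,0.008,0,0,0,0],[0,0.033,0.005,0,0,0,0],[0,0,0,0,0,0,0]]
  ]
}}

```text
t: 24.92
tool_pos: [0.4661, 0.3758, 0.1816]
orientation: [-0.001, 0.705, 0.71, 0.002]
contact_force: [1.1, -0.2, -0.3]
gripper_width: 0.035
grasp_force: 50.6
```

```bash
python3 -c "
from h import *
st()"
```

```text
t 24.92 p [0.4661 0.3758 0.1816] yaw 90.39 [ 0.002  0.004 -1.   ] F [ 1.1 -0.2 -0.3] w 0.035 50.6 q6 [ 0.55  0.44 -0.13  1.    0.    2.12]
```

Call:
{"method": "carry_out", "body": {
  "increments": [
    [[0,-0.0015,0.0008,0.015,0,0,0],[0,0,0,0.015,0,0,0],[0,0,0,0.013,0,0,0],[0,0,0,0,0,0,0],[0,0,0,0,0,0,0],[0,0,0,0,0,0,0]]
  ]
}}

```text
t: 25.42
tool_pos: [0.4667, 0.3688, 0.1391]
orientation: [0.0, 0.706, 0.708, 0.0]
contact_force: [0.8, -0.2, -0.8]
gripper_width: 0.0345
grasp_force: 50.6
```

Run:
```python
from h import *
st(); im,d,T=wcap('w10')
P=wcloud(T,d); X,Y,Z=np.moveaxis(P,-1,0); H,S,V=np.moveaxis(cv2.cvtColor(im,cv2.COLOR_RGB2HSV),-1,0)
G=(H>35)&(H<65)&(S>100)&(d>0); r=np.hypot(X-.466,Y-.375)
q=P[G&(r<.03)&(Z>.15)]; print('g collar',len(q),circ(q),np.median(q[:,2]))
q=P[G&(r>.055)&(r<.07)&(Z>.138)]; print('g rim',len(q),circ(q))
q=P[(d>0)&(r>.06)&(r<.085)&(Z>.093)&(Z<.1)&~G]; print('bowl rim',len(q),circ(q))
```

```text
t 25.42 p [0.4667 0.3688 0.1391] yaw 90.1 [ 0.001  0.    -1.   ] F [ 0.8 -0.2 -0.8] w 0.0345 50.6 q6 [ 0.54  0.47 -0.19  0.91 -0.    2.11]
g collar 2312 [0.4661 0.3711 0.0163] 0.15754076223254906
g rim 7366 [0.4661 0.3708 0.0602]
bowl rim 2019 [0.466  0.3753 0.0735]
```

Call:
{"method": "carry_out", "body": {
  "increments": [
    [[0,0.004,0,0,0,0,0],[0,0,0,0,0,0,0],[0,0,0,0.01,0,0,0],[0,0,0,0.01,0,0,0],[0,0,0,0.01,0,0,0],[0,0,0,0.01,0,0,0],[0,0,0,0.008,0,0,0],[0,0,0,0,0,0,0],[0,0,0,0,0,0,0]]
  ]
}}

```text
t: 26.22
tool_pos: [0.4657, 0.3725, 0.089]
orientation: [-0.0, 0.706, 0.708, -0.001]
contact_force: [0.6, 0.3, -1.6]
gripper_width: 0.0353
grasp_force: 50.6
```

Call:
{"method": "carry_out", "body": {
  "increments": [
    [[0,0,0,0.003,0,0,0],[0,0,0,0.002,0,0,0],[0,0,0,0.001,0,0,0],[0,0,0,0,0,0,0],[0,0,0,0,0,0,0]]
  ]
}}

```text
t: 26.63
tool_pos: [0.4664, 0.373, 0.0842]
orientation: [0.0, 0.706, 0.708, 0.0]
contact_force: [0.9, 0.3, -0.8]
gripper_width: 0.0348
grasp_force: 50.6
```

Call:
{"method": "carry_out", "body": {
  "increments": [
    [[0,0,0,0.0015,0,0,0],[0,0,0,0,0,0,0],[0.7,0,0,0,0,0,0],[0.7,0,0,0,0,0,0],[0.7,0,0,0,0,0,0],[0.7,0,0,0,0,0,0],[0.7,0,0,-0.02,0,0,0],[0.7,0,0,-0.03,0,0,0],[0.7,0,0,-0.03,0,0,0],[0.7,0,0,-0.03,0,0,0],[1,-0.03,0,-0.03,0,0,0],[1,-0.03,0,-0.03,0,0,0]]
  ]
}}

```text
t: 27.63
tool_pos: [0.4662, 0.3142, 0.2527]
orientation: [0.0, 0.705, 0.709, 0.0]
contact_force: [-0.1, 0.1, -0.4]
gripper_width: 0.0814
grasp_force: 0.0
```

Call:
{"method": "carry_out", "body": {
  "increments": [
    [[1,-0.03,0,0,0,0,0],[1,0,0,0,0,0,0],[1,0,0,0,0,0,0]]
  ]
}}

```text
t: 27.88
tool_pos: [0.4668, 0.283, 0.2522]
orientation: [0.0, 0.707, 0.707, 0.001]
contact_force: [-1.0, 0.3, 0.2]
gripper_width: 0.0854
grasp_force: 0.0
```

```bash
cat > a.py <<'E'
from h import *
import sys
st(); im,d,T=wcap('w11'); save('w11.png',im)
P=wcloud(T,d); X,Y,Z=np.moveaxis(P,-1,0); H,S,V=np.moveaxis(cv2.cvtColor(im,cv2.COLOR_RGB2HSV),-1,0)
G=(H>35)&(H<65)&(S>100)&(d>0); r=np.hypot(X-.466,Y-.375)
q=P[G&(r<.03)&(Z>.098)]; print('g collar',len(q),circ(q),np.median(q[:,2]))
q=P[G&(r>.055)&(r<.07)&(Z>.088)]; print('g rim',len(q),circ(q))
q=P[G&(r>.025)&(r<.05)&(Z<.09)]; print('floor',np.linalg.lstsq(np.c_[q[:,:2]-[.466,.375],np.ones(len(q))],q[:,2],rcond=None)[0])
q=P[(d>0)&(r>.066)&(r<.085)&(Z>.093)&(Z<.1)&~G]; print('bowl rim',len(q),circ(q))
m=(d>0)&(r<.013)&(Z>.108)&~G; 
for a,b in ((.108,.12),(.12,.126),(.126,.132)):
    q=P[m&(Z>a)&(Z<b)]
    if len(q)>8: print('tang',a,len(q),((q.min(0)+q.max(0))/2).round(4),q.mean(0).round(4), cv2.minAreaRect((q[:,:2]*1000).astype(np.float32)))
# spout: points outside the bowl, height 55..82 mm
R=np.hypot(X-.466,Y-.375); q=P[(d>0)&(R>.085)&(R<.106)&(Z>.05)&(Z<.085)]; 
if len(q): v=q[:,:2].mean(0)-[.466,.375]; print('spout',len(q),np.degrees(np.arctan2(-v[1],-v[0])))
m=(np.hypot(X-.45,Y-.196)<.05)&(Z>.01)&(Z<.08)&(d>0); q=P[m]; print('gcone',len(q),q[:,2].max())
c=q[(S[m]<90)&(q[:,2]>.03)]
if len(c)>10: print('crest',len(c),c.mean(0),np.degrees(np.arctan2(*np.linalg.svd(c[:,:2]-c[:,:2].mean(0))[2][0][::-1])))
E
python3 a.py
```

```text
t 27.88 p [0.4668 0.283  0.2522] yaw 89.98 [ 0.001  0.001 -1.   ] F [-1.   0.3  0.2] w 0.0854 0.0 q6 [ 0.41  0.3  -0.15  1.12  0.    1.98]
g collar 487 [0.4659 0.3732 0.0162] 0.10147676997271182
g rim 1265 [0.466  0.3732 0.0612]
floor [-6.75088713e-06 -9.31947062e-04  8.26859700e-02]
bowl rim 2100 [0.466  0.3751 0.0733]
tang 0.108 19 [0.4646 0.3753 0.1184] [0.4638 0.3757 0.1194] ((464.8026428222656, 374.7562255859375), (15.284502029418945, 11.394359588623047), 8.322257995605469)
tang 0.12 94 [0.4659 0.3752 0.123 ] [0.4669 0.375  0.1228] ((466.3221130371094, 374.92657470703125), (17.580650329589844, 11.043509483337402), 27.300092697143555)
tang 0.126 84 [0.4659 0.375  0.1278] [0.4658 0.3749 0.1275] ((465.9719543457031, 374.8622741699219), (12.695764541625977, 6.557391166687012), 25.979225158691406)
spout 348 22.788133081326237
gcone 831 0.06365949812310373
crest 162 [0.44930973 0.20082023 0.05048417] -83.67900104035769
```

View pics/w11.png

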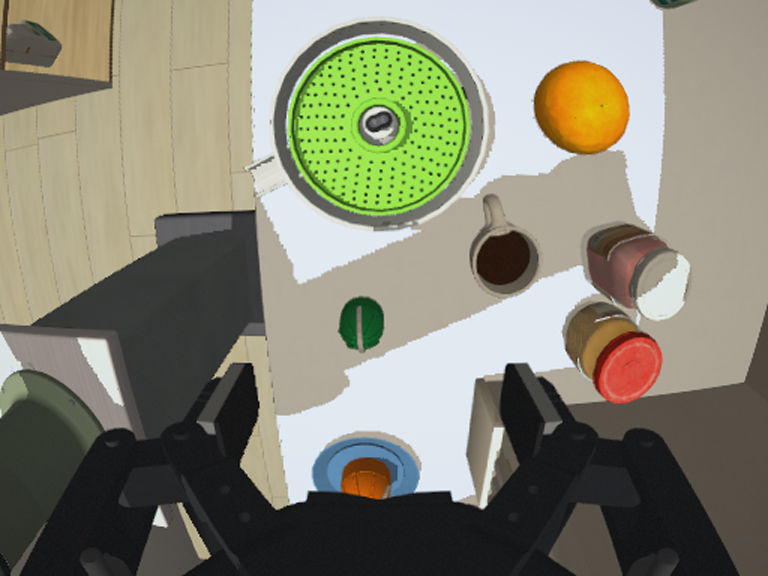

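The green strainer is seated flat: its floor is at 82.7 mm and it is 1.8 mm off axis. The espresso at (504,258) is undisturbed. Next I'll put the camera right above the green cone to measure its crest angle.

Call:
{"method": "carry_out", "body": {
  "increments": [
    [[1,-0.028,-0.003,0.014,0,0,0],[1,-0.028,-0.003,0.014,0,0,0],[1,-0.028,-0.003,0.014,0,0,0],[1,-0.028,-0.003,0.014,0,0,0],[1,-0.028,-0.003,0.014,0,0,0],[1,-0.028,-0.002,0.014,0,0,0],[1,0,0,0,0,0,0],[1,0,0,0,0,0,0],[1,0,0,0,0,0,0]]
  ]
}}

```text
t: 28.68
tool_pos: [0.4502, 0.1169, 0.1673]
orientation: [-0.0, 0.706, 0.708, 0.0]
contact_force: [-0.2, -0.5, 1.1]
gripper_width: 0.0854
grasp_force: 0.0
```

Run:
```python
from h import *
st(); im,d,T=wcap('w12'); print('cam',T[:3,3])
P=wcloud(T,d); X,Y,Z=np.moveaxis(P,-1,0); H,S,V=np.moveaxis(cv2.cvtColor(im,cv2.COLOR_RGB2HSV),-1,0)
m=(np.hypot(X-.45,Y-.196)<.04)&(Z>.01)&(Z<.08)&(d>0); q=P[m]; print('gcone',len(q),q[:,2].max(),((q.min(0)+q.max(0))/2).round(4),(q.max(0)-q.min(0)).round(4)); print(circ(q[q[:,2]<.03]))
for s in (70,90,110):
    c=q[(S[m]<s)&(q[:,2]>.03)&(np.hypot(q[:,0]-.45,q[:,1]-.196)<.019)]
    v=np.linalg.svd(c[:,:2]-c[:,:2].mean(0))[2][0]; print('crest',s,len(c),c.mean(0),np.degrees(np.arctan2(v[1],v[0]))%180, cv2.minAreaRect((c[:,:2]*1000).astype(np.float32)))
save('w12.png',im[40:300,100:420],2)
```

```text
t 28.68 p [0.4502 0.1169 0.1673] yaw 90.16 [-0.     0.001 -1.   ] F [-0.2 -0.5  1.1] w 0.0854 0.0 q6 [ 0.09  0.22 -0.49  0.86  0.    1.66]
cam [0.44931781 0.19764294 0.31915198]
gcone 1414 0.06428892777383272 [0.4504 0.1953 0.0449] [0.0408 0.0443 0.0387]
[0.4497 0.195  0.0202]
crest 70 233 [0.44976314 0.19594101 0.05588919] 95.06805300309532 ((449.79339599609375, 195.8982391357422), (5.0804762840271, 37.04949188232422), 5.138683319091797)
crest 90 239 [0.44975302 0.19578889 0.05590099] 94.87687857983512 ((449.66119384765625, 195.88702392578125), (5.284554481506348, 37.03333282470703), 4.922727584838867)
crest 110 249 [0.44965158 0.19606818 0.05562961] 95.47882627764281 ((447.5274963378906, 195.57281494140625), (11.536867141723633, 37.21897888183594), 8.123180389404297)
```

View pics/w12.png

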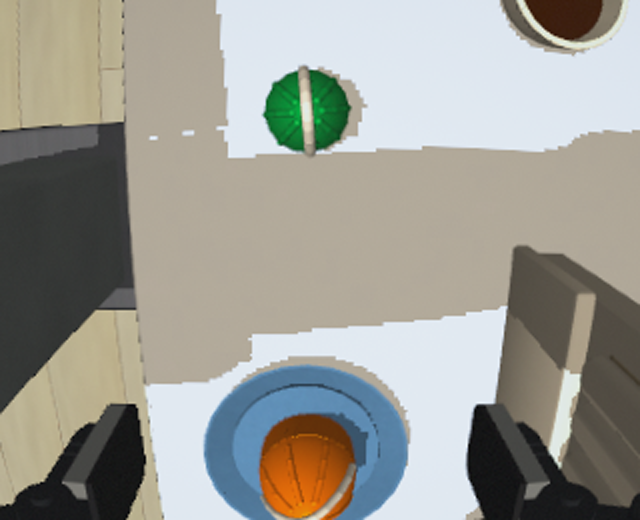

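The crest is at 95.1° and the cone's centre is at (.4498,.1958). I'll grasp at yaw 90°, then turn +108.3° so the crest lines up with the spout line at 23.4°.

Call:
{"method": "carry_out", "body": {
  "increments": [
    [[1,0.02,0.0005,0,0,0,0],[1,0.02,0,0,0,0,0],[1,0.02,0,0,0,0,0],[1,0.019,0,0,0,0,0],[1,0,0,0.02,0,0,0],[1,0,0,0.03,0,0,0],[1,0,0,0.03,0,0,0],[1,0,0,0.03,0,0,0],[1,0,0,0.02,0,0,0],[1,0,0,0.015,0,0,0],[1,0,0,0,0,0,0],[1,0,0,0,0,0,0]]
  ]
}}

```text
t: 29.73
tool_pos: [0.4499, 0.196, 0.0222]
orientation: [-0.0, 0.706, 0.709, -0.0]
contact_force: [-0.8, 0.2, 0.1]
gripper_width: 0.0857
grasp_force: 0.0
```

```bash
python3 -c "
from h import *
st()"
```

```text
t 29.73 p [0.4499 0.196  0.0222] yaw 90.23 [-0.001 -0.    -1.   ] F [-0.8  0.2  0.1] w 0.0857 0.0 q6 [ 0.26  0.46 -0.59  0.52  0.    1.83]
```

Call:
{"method": "carry_out", "body": {
  "increments": [
    [[1,0,0.001,0.012,0,0,0],[1,0,0,0.01,0,0,0],[1,0,0,0.006,0,0,0],[1,0,0,0,0,0,0],[0,0,0,0,0,0,0],[0,0,0,0,0,0,0],[0,0,0,0,0,0,0],[0,0,0,0,0,0,0],[0,0,0,0,0,0,0],[0,0,0,0,0,0,0],[0,0,0,0,0,0,0]]
  ],
  "newtons": 40
}}

```text
t: 30.65
tool_pos: [0.4516, 0.195, -0.0047]
orientation: [0.0, 0.706, 0.708, 0.0]
contact_force: [-0.4, -0.6, 5.2]
gripper_width: 0.041
grasp_force: 39.8
```

```bash
python3 -c "
from h import *
st()"
```

```text
t 30.65 p [ 0.4516  0.195  -0.0047] yaw 90.1 [ 0.001  0.    -1.   ] F [-0.4 -0.6  5.2] w 0.041 39.8 q6 [ 0.26  0.5  -0.61  0.46  0.    1.83]
```

Call:
{"method": "carry_out", "body": {
  "increments": [
    [[0,0,0,-0.01,0,0,0],[0,0,0,-0.02,0,0,0],[0,0,0,-0.03,0,0,0],[0,0,0,-0.03,0,0,-0.09],[0,0,0,-0.03,0,0,-0.1],[0,0,0,-0.03,0,0,-0.1],[0,0,0,-0.03,0,0,-0.1],[0,0,0,-0.025,0,0,-0.1],[0,0,0,0,0,0,-0.1],[0,0,0,0,0,0,-0.1],[0,0,0,0,0,0,-0.1],[0,0,0,0,0,0,-0.1]]
  ]
}}

```text
t: 31.65
tool_pos: [0.4511, 0.1949, 0.2005]
orientation: [0.0, 0.331, 0.944, 0.0]
contact_force: [0.2, 0.5, -0.5]
gripper_width: 0.041
grasp_force: 40.6
```

Call:
{"method": "carry_out", "body": {
  "increments": [
    [[0,0,0,0,0,0,-0.1],[0,0,0,0,0,0,-0.1],[0,0,0,0,0,0,-0.1],[0,0,0,0,0,0,-0.1],[0,0,0,0,0,0,-0.1],[0,0,0,0,0,0,-0.1],[0,0,0,0,0,0,-0.1],[0,0,0,0,0,0,-0.1],[0,0,0,0,0,0,-0.1],[0,0,0,0,0,0,-0.1],[0,0,0,0,0,0,0],[0,0,0,0,0,0,0]]
  ]
}}

```text
t: 32.65
tool_pos: [0.4511, 0.1949, 0.2]
orientation: [0.0, -0.159, 0.987, 0.0]
contact_force: [0.5, 0.9, -0.6]
gripper_width: 0.0408
grasp_force: 40.6
```

Run:
```python
from h import *
st(); o=readout.get_obs(); M=rot(o['orientation']); print('to press, tool axes',(M.T@(np.array([.466,.375,o['tool_pos'][2]])-o['tool_pos'])).round(4))
```

```text
t 32.65 p [0.4511 0.1949 0.2   ] yaw -161.74 [ 0.  0. -1.] F [ 0.5  0.9 -0.6] w 0.0408 40.6 q6 [ 0.26  0.24 -0.38  0.96  0.   -0.06]
to press, tool axes [-0.0706  0.1664  0.    ]
```

Call:
{"method": "carry_out", "body": {
  "increments": [
    [[0,-0.0088,0.0208,0,0,0,0],[0,-0.0088,0.0208,0,0,0,0],[0,-0.0088,0.0208,0,0,0,0],[0,-0.0088,0.0208,0,0,0,0],[0,-0.0088,0.0208,0,0,0,0],[0,-0.0088,0.0208,0,0,0,0],[0,-0.0088,0.0208,0,0,0,0],[0,-0.0088,0.0208,0,0,0,0],[0,0,0,0.02,0,0,0],[0,0,0,0.02,0,0,0],[0,0,0,0,0,0,0],[0,0,0,0,0,0,0]]
  ]
}}

```text
t: 33.65
tool_pos: [0.4644, 0.3745, 0.1587]
orientation: [-0.001, -0.159, 0.987, -0.001]
contact_force: [-0.5, -0.6, -0.9]
gripper_width: 0.0409
grasp_force: 40.7
```

```bash
cat > b.py <<'E'
from h import *
st(); im,d,T=wcap('w13'); o=readout.get_obs(); M=rot(o['orientation'])
P=wcloud(T,d); X,Y,Z=np.moveaxis(P,-1,0); H,S,V=np.moveaxis(cv2.cvtColor(im,cv2.COLOR_RGB2HSV),-1,0); r=np.hypot(X-.466,Y-.375)
G=(H>30)&(H<65)&(S>100)&(d>0)
q=P[(d>0)&(r>.066)&(r<.085)&(Z>.093)&(Z<.1)&~G]; c0=circ(q); print('bowl rim',len(q),c0)
b=o['tool_pos'][2]+.0047
D=(H>=60)&(H<95)&(S>90)&(d>0)&(Z>b+.002)&(r<.05); q=P[D]; print('cone',len(q),q.min(0),q.max(0))
for a in (0,.01,.02,.03):
    s=q[(q[:,2]>b+a)&(q[:,2]<b+a+.01)]
    if len(s)>20: print(a,len(s),circ(s))
m=(d>0)&(Z>b+.03)&(Z<b+.066)&(S<80)&(V>110)&(r<.02); c=P[m]
if len(c)>10: v=np.linalg.svd(c[:,:2]-c[:,:2].mean(0))[2][0]; print('crest',len(c),c.mean(0),np.degrees(np.arctan2(v[1],v[0]))%180)
save('w13.png',im[60:384,40:480],1.6)
E
python3 b.py
```

```text
t 33.65 p [0.4644 0.3745 0.1587] yaw -161.67 [-0.003 -0.002 -1.   ] F [-0.5 -0.6 -0.9] w 0.0409 40.7 q6 [ 0.55  0.46 -0.16  0.96  0.    0.23]
bowl rim 2561 [0.4655 0.3751 0.0732]
cone 6448 [0.44176665 0.35310876 0.16660377] [0.47901765 0.39638871 0.22441709]
0 402 [0.4632 0.3742 0.0206]
0.01 627 [0.4632 0.3743 0.0206]
0.02 861 [0.4636 0.3744 0.0205]
0.03 1464 [0.4639 0.3745 0.0188]
crest 814 [0.45553899 0.37130427 0.21904323] 27.695195043042556
```

View pics/w13.png

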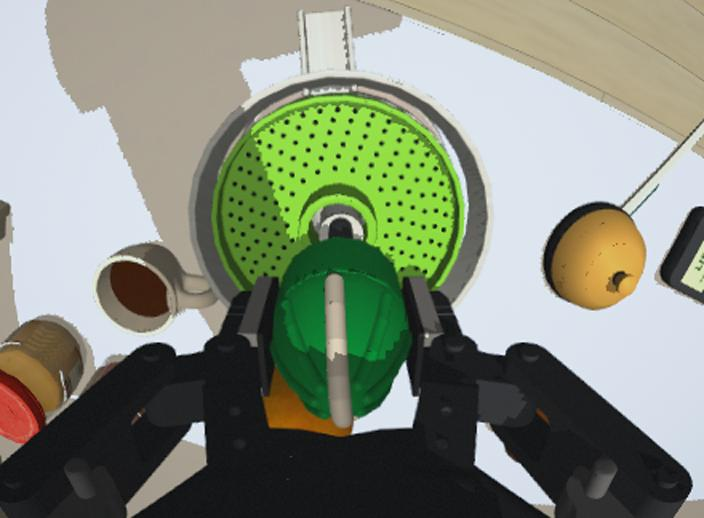

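The spout (328,40), bowl centre (342,205) and crest (335,275)-(345,420) line up. The cone is about 2 mm off axis, so I'll correct that and descend to just above the tang.

Call:
{"method": "carry_out", "body": {
  "increments": [
    [[0,-0.0015,0,0.01,0,0,0],[0,0,0,0.01,0,0,0],[0,0,0,0.009,0,0,0],[0,0,0,0,0,0,0],[0,0,0,0,0,0,0],[0,0,0,0,0,0,0]]
  ]
}}

```text
t: 34.2
tool_pos: [0.467, 0.3755, 0.1305]
orientation: [-0.0, -0.16, 0.987, -0.0]
contact_force: [-0.4, -0.4, -0.6]
gripper_width: 0.0411
grasp_force: 40.7
```

```bash
python3 b.py
```

```text
t 34.2 p [0.467  0.3755 0.1305] yaw -161.61 [-0. -0. -1.] F [-0.4 -0.4 -0.6] w 0.0411 40.7 q6 [ 0.55  0.49 -0.19  0.89  0.    0.23]
bowl rim 3286 [0.4655 0.3751 0.0732]
cone 6495 [0.44430013 0.35407924 0.13743514] [0.48167951 0.39731352 0.19628829]
0 399 [0.4657 0.3753 0.0207]
0.01 606 [0.4657 0.3752 0.0206]
0.02 848 [0.4659 0.3753 0.0205]
0.03 1411 [0.4662 0.3755 0.019 ]
crest 990 [0.45646302 0.37153174 0.18860082] 26.556142781472936
```

Now they are aligned within about 0.3 mm. Lowering in small steps.

Call:
{"method": "carry_out", "body": {
  "increments": [
    [[0,0,0,0.005,0,0,0],[0,0,0,0.005,0,0,0],[0,0,0,0.004,0,0,0],[0,0,0,0,0,0,0],[0,0,0,0,0,0,0]]
  ]
}}

```text
t: 34.67
tool_pos: [0.4666, 0.3753, 0.1159]
orientation: [-0.0, -0.16, 0.987, -0.0]
contact_force: [0.0, 1.3, -0.9]
gripper_width: 0.0413
grasp_force: 40.7
```

Call:
{"method": "carry_out", "body": {
  "increments": [
    [[0,0,0,0.003,0,0,0],[0,0,0,0.003,0,0,0],[0,0,0,0,0,0,0],[0,0,0,0,0,0,0]]
  ]
}}

```text
t: 35.0
tool_pos: [0.4667, 0.3754, 0.1102]
orientation: [-0.0, -0.16, 0.987, -0.0]
contact_force: [-0.2, -0.2, -1.1]
gripper_width: 0.0411
grasp_force: 40.7
```

Call:
{"method": "carry_out", "body": {
  "increments": [
    [[0,0,0,0.003,0,0,0],[0,0,0,0.003,0,0,0],[0,0,0,0.002,0,0,0],[0,0,0,0,0,0,0],[0,0,0,0,0,0,0]]
  ]
}}

```text
t: 35.42
tool_pos: [0.4668, 0.3754, 0.1022]
orientation: [-0.0, -0.16, 0.987, -0.0]
contact_force: [-0.3, -0.6, 0.4]
gripper_width: 0.0406
grasp_force: 40.7
```

Call:
{"method": "carry_out", "body": {
  "increments": [
    [[0,0,0,0.002,0,0,0],[0,0,0,0.001,0,0,0],[0,0,0,0,0,0,0],[0,0,0,0,0,0,0]]
  ]
}}

```text
t: 35.75
tool_pos: [0.4668, 0.3755, 0.0994]
orientation: [-0.0, -0.16, 0.987, -0.0]
contact_force: [0.2, 0.2, 0.1]
gripper_width: 0.041
grasp_force: 40.7
```

Home at about 104 mm. I'll push 1 mm more, release and lift clear, keeping away from the espresso.

Call:
{"method": "carry_out", "body": {
  "increments": [
    [[0,0,0,0.001,0,0,0],[0,0,0,0,0,0,0],[1,0,0,0,0,0,0],[1,0,0,0,0,0,0],[1,0,0,0,0,0,0],[1,0,0,0,0,0,0],[1,0,0,0,0,0,0],[1,0,0,-0.01,0,0,0],[1,0,0,-0.025,0,0,0],[1,0,0,-0.035,0,0,0],[1,0,0,-0.035,0,0,0],[1,0,0,-0.035,0,0,0]]
  ]
}}

```text
t: 36.75
tool_pos: [0.4666, 0.3753, 0.2406]
orientation: [-0.0, -0.16, 0.987, 0.0]
contact_force: [0.1, 0.3, -0.4]
gripper_width: 0.0854
grasp_force: 0.0
```

Call:
{"method": "carry_out", "body": {
  "increments": [
    [[1,0.02,-0.02,0,0,0,0],[1,0.02,-0.02,0,0,0,0],[1,0.02,-0.02,0,0,0,0],[1,0.0,-0.02,0,0,0,0],[1,0,0,0,0,0,0],[1,0,0,0,0,0,0],[1,0,0,0,0,0,0]]
  ]
}}

```text
t: 37.33
tool_pos: [0.4356, 0.2811, 0.2391]
orientation: [0.001, -0.16, 0.987, 0.0]
contact_force: [0.0, 0.4, -1.0]
gripper_width: 0.0852
grasp_force: 0.0
```

Run:
```python
from h import *
st(); im,d,T=wcap('w14')
P=wcloud(T,d); X,Y,Z=np.moveaxis(P,-1,0); H,S,V=np.moveaxis(cv2.cvtColor(im,cv2.COLOR_RGB2HSV),-1,0); r=np.hypot(X-.466,Y-.375)
G=(H>30)&(H<60)&(S>100)&(d>0)
q=P[(d>0)&(r>.066)&(r<.085)&(Z>.093)&(Z<.1)&~G]; print('rim',len(q),circ(q))
q=P[(d>0)&(r<.03)&(Z>.106)&(Z<.2)]; print('cone top',q[:,2].max(),q[q[:,2]>.155].mean(0)); s=q[q[:,2]<.13]; print(len(s),circ(s))
q=P[G&(r>.028)&(r<.05)&(Z<.09)]; print('gfloor',len(q),np.linalg.lstsq(np.c_[q[:,:2]-[.466,.375],np.ones(len(q))],q[:,2],rcond=None)[0])
q=P[G&(r>.055)&(r<.07)&(Z>.088)]; print('grim',len(q),circ(q))
i2,_=eyes.capture('scene'); i3,_=eyes.capture('top'); save('w14.png',np.hstack([i2[90:314,20:390],i3[130:354,80:420]]),1.1)
```

```text
t 37.33 p [0.4356 0.2811 0.2391] yaw -161.61 [ 0.001  0.001 -1.   ] F [ 0.   0.4 -1. ] w 0.0852 0.0 q6 [ 0.43  0.26 -0.25  1.07  0.    0.11]
rim 1418 [0.4653 0.3746 0.0734]
cone top 0.16312344767466408 [0.46422345 0.36840706 0.1580621 ]
395 [-278.4554 -322.7831  426.8646]
gfloor 2834 [ 0.00149712 -0.00048469  0.08264134]
grim 1048 [0.4652 0.3728 0.0614]
```

View pics/w14.png

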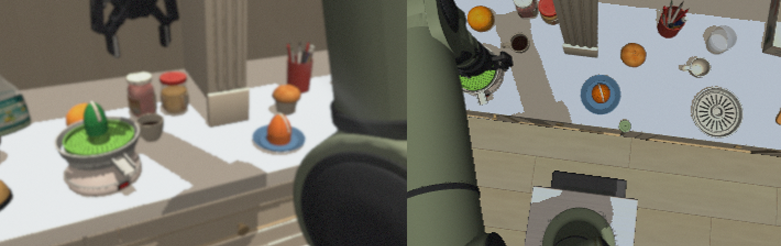

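The pictures show the green cone upright on the seated green strainer, the orange cone in the saucer, the steel strainer in the pan, and the espresso untouched. Handing in.

```bash
python3 -c "
from h import *
print(close_job())"
```

```text
the job is handed in; nothing more can be done
None
```

I changed the press over to limes and handed the job in after about 37 s on the robot's clock; the hand-in gave no verdict. By my last camera checks, all four parts were in place and the espresso hadn't moved.

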